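Set up the bench magnifier

TASK

Set up the bench magnifier: first swing the orange lever counter-clockwise until both jaws grip the post firmly, and lift the red dust cap off the post into the green tray. Then slide all the blue spacer rings there are onto the post, fully down one on another, and only after that slide the magnifier's hub onto the post so that it rests flat on top of the rings, with its lens centred over the round recess in the stand's stage. The specimen disc must end up lying flat in that recess (easiest before the lens is over it), and the measuring cylinder, jar and bottle stay standing where they are.

Things in the scene. Friction and masses are not known exactly. Their poses are not given: they have to be found in the camera images.
- stand: white stand fixed to the bench (it does not move), 22 mm high; origin at bench level under the clamp's centre. In its frame: the clamp (steel chuck plate of 45 mm radius, top at z 34 mm) at the origin, the square stage 104 mm wide with the round recess centred at (0, -130 mm). z up.
- recess (a point): centre of the FLOOR of the round recess in the stage: diameter 53 mm, 5 mm deep (floor 17 mm, rim 22 mm above the bench); axes as the stand's
- clamp (a joint): angle of the clamp lever and collar (rad), 0 = open, grows counter-clockwise from above; starts at 0 to 0.3. Drives two jaws inwards 5.8 mm per rad; they meet the post at about 1.2, then press on until firm (about 1.4 to 1.48, end stop 1.5). Stays where left or eases a little: friction 0.3 Nm, 4 N at the knob while free, about 16 N when well tightened
- lever_knob (a point): grip point on the axis of the upright orange lever knob: 16 mm in diameter, from 34 to 100 mm above the bench; this point is at 86 mm, 82 mm from the clamp axis: it moves on a circle of 82 mm radius about the stand origin, in the stand frame from -0.6 rad at joint 0. x points outwards
- jaw_a: one of two facing dark steel V-shaped jaws, 28 mm wide, tops 54 mm above the bench; origin on the clamp's axis when open, moves with the jaw (x axis outwards). In the stand's frame this jaw is in the direction +y
- jaw_b: the other jaw, same size, facing it from the direction -y
- post: loose upright steel post standing on the clamp plate between the jaws (underside 34 mm above the bench): foot 20 mm in diameter up to 22 mm, shoulder flange 34 mm in diameter from 22 to 28 mm, then a shaft 20 mm in diameter up to 78 mm, its top tapered to 13 mm in diameter at 84 mm. 0.35 kg. Origin at the centre of its underside
- post_shoulder (a point): on the post's axis, on top of the shoulder (28 mm above the post's underside, 62 mm above the bench): the first spacer rests here
- post_top (a point): centre of the post's top, 84 mm above its underside (118 mm above the bench)
- cap: red plastic dust cap sitting loosely over the post's top: outer diameter 30 mm, 22 mm high, hollow from below to a depth of 16 mm; origin at the centre of its lower rim, its top at z 22 mm
- spacer_1: blue plastic spacer ring, outer diameter 46 mm, bore 22 mm, 10 mm high, lying flat on the bench; origin at the centre of its underside, z is the ring's axis. May be absent
- spacer_2: blue plastic spacer ring, outer diameter 46 mm, bore 22 mm, 10 mm high, lying flat on the bench; origin at the centre of its underside, z is the ring's axis. May be absent
- spacer_3: blue plastic spacer ring, outer diameter 46 mm, bore 22 mm, 10 mm high, lying flat on the bench; origin at the centre of its underside, z is the ring's axis. May be absent
- spacer_4: blue plastic spacer ring, outer diameter 46 mm, bore 22 mm, 10 mm high, lying flat on the bench; origin at the centre of its underside, z is the ring's axis. May be absent
- specimen: white specimen disc, 50 mm in diameter and 8 mm thick, with a small brown beetle on it and an upright wooden stub in its centre to hold it by: 14 mm in diameter, from 8 to 28 mm above the underside; origin at the centre of its underside
- magnifier: magnifier lying flat on the bench, 0.25 kg: black hub ring (outer diameter 46 mm, bore 22 mm, 14 mm high), a white arm along its x axis, and a lens; a steel balance weight sticks out to 45 mm at -x. Origin at the centre of the hub's underside, z up. It balances within 12 mm of the hub's axis, so it is best held by the hub with the fingers closing along its y
- lens (a point): centre of the lens, 130 mm from the hub's axis along the magnifier's x; lens rim 68 mm in diameter, 2 to 12 mm above the hub's underside
- tray: low green tray fixed to the bench, outside 100 x 100 mm, 22 mm high, walls and floor 4 mm; origin at the centre of its underside
- tray_in (a point): centre of the tray's inner floor, 4 mm above the bench
- measuring_cylinder: bystander: empty glass measuring cylinder on a blue hexagonal foot, 72 mm wide and 202 mm tall; origin at the centre of its underside
- sample_jar: bystander: jar with a black lid, 64 mm in diameter, 75 mm tall; origin at the centre of its underside
- reagent_bottle: bystander: bottle with a green cap, 56 mm in diameter, 110 mm tall; origin at the centre of its underside
Not all that is in view belongs to the job. Of the things that look like the magnifier, the smaller one is meant. Of the things that look like the post, the larger one is meant.

How it is judged:
By the outcome, as a careful person would: the job done as asked, in the order asked, and still so for the second after the job is handed in, with the robot touching nothing.
Of spacer_1, spacer_2, spacer_3, spacer_4 only 2 to 4 are there at a start; the rules pass over those that are not, and their reading is None.
At some moment in a run one of spacer_1, spacer_2, spacer_3, spacer_4, specimen may be knocked a few centimetres aside while the robot is not near it.
Once in a run the grip may slacken for a moment while it holds something.
It also fails if it takes over 210 s, if anything falls off the work surface, if the arm or the gripper's body presses on something with over 40 N, if the wrist force passes 120 N, or if a joint passes its speed limit or range.

ROBOT

A 6-joint arm with a two-finger parallel gripper is mounted at the origin on the work surface. World frame = base frame: x ahead of the robot, y to its left, z up, the work surface at z = 0. Lengths are in mm, angles in rad, forces in N, time in s.
With the tool pointing down it reaches from about 400 to 825 mm from the base axis. Payload 7 kg.
Tool frame: the origin (TCP) lies on the centre line of the jaws, within the pads' length; the fingertips stand manip.tcp_to_tips ahead of it and the grasp point (between the pads) lies 11 mm behind it (manip.tcp_to_tips is the distance from the TCP to the fingertips, in mm); z points along the fingers, y is the line along which they close (so a half turn about z gives the same grasp; the last joint's range is limited). The gripper opens to 85 mm and grips with 20 to 120 N. Pads are 22 mm wide; open, the fingers measure 114 mm over their backs; the gripper's body (76 mm by 85 mm) begins 54 mm behind the grasp point. The pads swing forward as they close: fully open they stand 13 mm farther back than shut.
Start: joints at [1.469, 0.359, 0.012, 0, -1.224, -0.288], TCP at [256.509, 624.338, 239.302] pointing down, gripper open.
Joint ranges: [-3.07, 3.07], [-1.43, 2.12], [-1.02, 1.25], [-3.03, 1.67], [-3.05, -0], [-3.03, 3.03]. Speed limits (rad/s): [2.39, 2.39, 3.01, 3.14, 3.14, 3.14].

INTERFACE

Orientations are given as a 3x3 rotation matrix whose columns are the frame's x, y, z axes.
In Python, from workcell import manip gives the robot as it stands. The module is installed in compiled form; this text tells all that it offers.
- The arm moves only by the tool carry_out, never from a script. Its argument "increments" is text: rows parted by semicolons, each of 7 numbers parted by spaces: the shift along the tool's x, y, z normalised to -1 to 1, where 1 is 2.5 cm, then the turn, a rotation vector about the tool's x, y, z normalised to -1 to 1, where 1 is pi rad, then the closure, from 0 (fully open) to 1 (shut). A call has 1 to 20 rows; each row shifts and turns the commanded pose from where the row before left it, along the tool's axes as they then stand; what a row does not reach is not made up. A row lasts 1/10 s, in which the tool goes at most 50 mm and 8.59 degrees, less where a joint would pass 70% of its speed; a pose out of reach is approached as far as the arm can. A call with a number of a shift or a turn outside -1 to 1 is refused whole. A call with a gripper value outside its range is refused whole. The fingers move at their own pace and stop on an object; "newtons" is the grip in N (left out, the last holds). Time passes only in rows, so rows that do not move let the fingers close. It gives the time, the measured TCP pose, the force, the opening and the grip force at its end, in the units of the state.
- manip.state(): the state, without advancing time (a new reading comes with each control period).
- manip.camera(name): name is "scene" or "top" or "wrist"; returns a dict with "image" (420x560x3 uint8, red, green, blue), "depth" (420x560 float32, mm along the optical axis (not along the pixel's ray), 0 where there is no reading), "fx", "fy", "cx", "cy" (pixels), "eye" and "orientation" of the camera in the world; the wrist camera has in their place "tool_from_camera" (4x4, takes a point from camera to tool coordinates, whose origin is the TCP and whose axes are the flange's). Camera axes: x right, y down, z forward; pixel columns grow to the right and rows downward; lengths in mm; the calibration is good to about 2 mm. A picture is of the moment at which its call begins: read the wrist's pose just before it.
- manip.sign_off(): hands the job in; it is judged then, once.
The state is a dict: "clock": time; "joints": joint angles; "dq": joint speeds; "effort": joint torques, N m; "eef_pos": TCP position; "ee_rot": TCP orientation; "ft_force": force on the tool from outside, world axes, zero at the start; "torque": the same for the moment, N m; "finger_gap": finger opening in mm; "grasp_force": force on a finger pad.
Only numpy, scipy, OpenCV 4.12 (cv2) and the standard library are available. Lean on these libraries where they do the work, as an engineer would, in place of code of your own. Each camera call takes 0.05 s, during which the arm holds its last target. There are 200 camera calls.

## Working session

There is one attempt and no reset: what is moved stays moved. The work goes in short steps, Python scripts to look and compute and a tool call to move; the robot and the scene stay as the last step left them, time stands still between calls to the robot, and variables do not carry over. Pictures are saved under pics/ and viewed, at most 14 in all, crops included, and the job is handed in when it is done.

Besides the shell and the picture viewer there is one more tool, called after "Call:" as name(argument=value, ...) on one line, values as JSON. carry_out: Moves the arm, as the interface text tells. Its arguments: {"type":"object","properties":{"increments":{"type":"string"},"newtons":{"type":"number"}},"required":["increments"]}

```bash
mkdir -p pics; ls; cat > h.py <<'E'
import numpy as np, cv2, json
from workcell import manip
def cam(n):
    s=manip.state(); c=manip.camera(n)
    if n=="wrist":
        T=np.eye(4); T[:3,:3]=np.array(s["ee_rot"]); T[:3,3]=s["eef_pos"]
        M=T@np.array(c["tool_from_camera"])
    else:
        M=np.eye(4); M[:3,:3]=np.array(c["orientation"]); M[:3,3]=c["eye"]
    c["M"]=M; return c
def pts(c):
    d=c["depth"]; v,u=np.mgrid[:d.shape[0],:d.shape[1]]
    P=np.stack([(u-c["cx"])/c["fx"]*d,(v-c["cy"])/c["fy"]*d,d],-1)
    return P@c["M"][:3,:3].T+c["M"][:3,3]
def save(c,n,crop=None,k=1):
    im=c["image"][:,:,::-1]
    if crop: im=im[crop[1]:crop[3],crop[0]:crop[2]]
    if k!=1: im=cv2.resize(im,None,fx=k,fy=k,interpolation=cv2.INTER_CUBIC)
    cv2.imwrite("pics/"+n,im)
def put(n,c): np.savez(n,**{k:np.array(v) for k,v in c.items()})
def get(n): 
    z=np.load(n); return {k:z[k] for k in z}
E
python3 - <<'E'
from h import *
print(manip.state(), manip.tcp_to_tips)
for n in ("top","scene"):
    c=cam(n); put(n+".npz",c); save(c,n+"0.png"); print(n,c["eye"],c["fx"],np.round(c["orientation"],3).tolist())
E
```

```text
pics
{'clock': 0.0, 'joints': array([ 1.46910751e+00,  3.59397043e-01,  1.10528385e-02, -3.37498802e-04,
       -1.22405329e+00, -2.88054645e-01]), 'dq': array([-1.28511533e-03,  1.15364758e-03, -1.22160425e-05, -5.07483974e-04,
       -1.06946621e-04,  1.18574358e-05]), 'effort': array([-1.74618017e-03, -5.83310223e+01,  2.93430036e+01,  6.93681568e+00,
       -5.81750355e-03,  9.81227259e-07]), 'eef_pos': array([256.3465107 , 623.93797015, 238.35673453]), 'ee_rot': array([[ 9.24962917e-01, -3.80057066e-01, -4.78311064e-04],
       [-3.80057337e-01, -9.24961613e-01, -1.56065489e-03],
       [ 1.50718544e-04,  1.62533353e-03, -9.99998668e-01]]), 'ft_force': array([-0.31776684,  0.05580756,  0.44483843]), 'torque': array([-0.00735553, -0.02676612,  0.02070092]), 'grasp_force': 0.0, 'finger_gap': 85.41931965838076} 8.0
top [ 368.57835865  -51.33243213 1230.01431982] 415.160139724495 [[-0.015, -0.986, 0.169], [-1.0, 0.015, -0.005], [0.002, -0.169, -0.986]]
scene [1066.9156558   524.54429226  857.84735702] 486.0955546583347 [[-0.729, 0.48, -0.487], [0.684, 0.517, -0.514], [0.005, -0.709, -0.706]]
```

View pics/top0.png

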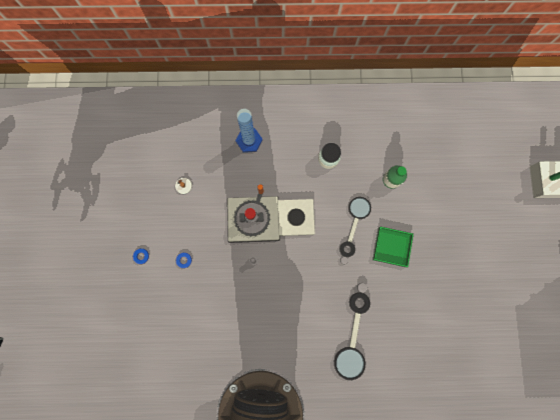

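View pics/scene0.png

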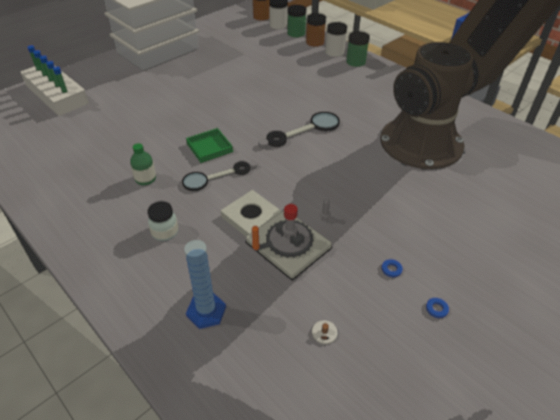

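Top view: stand clamp (251,217), recess (296,217), lever knob (261,188), cap (250,214), rings (141,256) and (184,260), specimen (184,185), tray (393,247). There are two magnifiers: hub (347,249)/lens (360,207) and hub (360,302)/lens (350,363). The first is the smaller, so it is the one meant. There are two posts: the one in the clamp, and a small grey decoy at (252,261). The one in the clamp is the larger.

```bash
cat >> h.py <<'E'
def blobs(c,lo,hi,zr=(2,250),amin=12,lab=""):
    hsv=cv2.cvtColor(c["image"],cv2.COLOR_RGB2HSV); P=pts(c)
    m=cv2.inRange(hsv,lo,hi)>0
    m&=(c["depth"]>0)&(P[...,2]>zr[0])&(P[...,2]<zr[1])
    n,L,S,C=cv2.connectedComponentsWithStats(m.astype(np.uint8))
    for i in range(1,n):
        if S[i,4]<amin: continue
        q=P[L==i]; zt=np.percentile(q[:,2],90); t=q[q[:,2]>zt-4]
        mid=(np.percentile(t,2,0)+np.percentile(t,98,0))/2
        print(lab,S[i,4],"px",C[i].round(0),"mid",mid.round(1),"mean",t.mean(0).round(1),"ztop",zt.round(1),"ext",np.ptp(t,0).round(0))
E
python3 - <<'E'
from h import *
for n in ("top","scene"):
    c=get(n+".npz")
    blobs(c,(105,150,60),(125,255,255),lab=n+" blue")
    blobs(c,(0,170,100),(4,255,255),lab=n+" red")
    blobs(c,(5,170,100),(14,255,255),lab=n+" orange")
    blobs(c,(50,100,40),(75,255,255),lab=n+" green")
    blobs(c,(0,0,170),(180,40,255),zr=(4,40),lab=n+" white")
    blobs(c,(0,0,0),(180,255,45),zr=(8,80),lab=n+" black")
E
```

```text
top blue 225 px [250. 142.] mid [787.2  27.7  15.5] mean [783.   24.2  14.2] ztop 15.6 ext [68. 74. 45.]
top blue 129 px [140. 256.] mid [441.2 346.1  12.8] mean [442.2 346.4  11.7] ztop 13.6 ext [41. 42.  7.]
top blue 119 px [183. 260.] mid [429.7 220.3  11.7] mean [428.9 220.7  11.4] ztop 13.1 ext [41. 41.  6.]
top red 81 px [250. 213.] mid [544.7  19.6 125.7] mean [544.7  19.8 124.9] ztop 126.6 ext [25. 24.  6.]
top orange 29 px [260. 188.] mid [622.4  -6.8 102.2] mean [622.8  -7.5 102. ] ztop 102.7 ext [12.  8.  4.]
top green 204 px [398. 175.] mid [ 661.4 -401.5  110.1] mean [ 661.5 -401.5  109.5] ztop 110.3 ext [25. 22.  8.]
top green 41 px [555. 176.] mid [ 648.5 -849.3   93.1] mean [ 648.6 -849.5   93.3] ztop 93.7 ext [8. 3. 7.]
top green 952 px [393. 246.] mid [ 459.4 -391.8   22. ] mean [ 458.4 -391.2   21.5] ztop 21.3 ext [115. 117.  10.]
top white 154 px [183. 186.] mid [651.8 228.3   9.8] mean [649.6 226.6   9.2] ztop 10.9 ext [47. 49.  7.]
top white 49 px [550. 196.] mid [ 600.3 -860.8   37.6] mean [ 600.3 -861.9   38. ] ztop 38.4 ext [ 1. 46.  4.]
top white 978 px [296
[... 2475 characters left out ...]
p 11.6 ext [ 9. 23.  5.]
scene white 19 px [333. 337.] mid [647.4 247.4   9.3] mean [649.  247.8   9. ] ztop 10.3 ext [15.  7.  6.]
scene black 36 px [326. 128.] mid [ 154.2 -226.2   13.3] mean [ 159.9 -221.7   12.7] ztop 14.8 ext [53. 42.  5.]
scene black 166 px [276. 138.] mid [ 303.7 -282.4   20. ] mean [ 303.5 -279.8   19.6] ztop 21.1 ext [50. 52.  6.]
scene black 101 px [242. 168.] mid [ 456.1 -252.    15.5] mean [ 456.6 -250.4   15. ] ztop 16.6 ext [36. 37.  6.]
scene black 350 px [160. 211.] mid [ 732.1 -208.7   76. ] mean [ 731.2 -208.6   75.5] ztop 77.2 ext [51. 52.  7.]
scene black 155 px [251. 211.] mid [ 547.1 -110.4   19. ] mean [ 547.7 -110.    18.6] ztop 20.1 ext [42. 39.  6.]
```

```bash
python3 - <<'E'
from h import *
c=cam("wrist"); put("w0.npz",c); save(c,"w0.png"); print(c["fx"],c["tool_from_camera"])
E
```

```text
349.9670978394273 [[-7.27606458e-04 -9.57459048e-01 -2.88568261e-01  7.31701041e+01]
 [ 9.99999654e-01 -5.80593655e-04 -5.95046583e-04 -4.78784099e-01]
 [ 4.02191834e-04 -2.88568594e-01  9.57459140e-01 -1.33640440e+02]
 [ 0.00000000e+00  0.00000000e+00  0.00000000e+00  1.00000000e+00]]
```

Call:
carry_out(increments="0 0 0 0 0 -0.0414 0;0 0 0 0 0 -0.0414 0;0 0 0 0 0 -0.0414 0;0.7 0.97 0 0 0 0 0;0.7 0.97 0 0 0 0 0;0.7 0.97 0 0 0 0 0;0.7 0.97 0 0 0 0 0;0.7 0.97 0 0 0 0 0;0.7 0.97 0 0 0 0 0;0.7 0.97 0 0 0 0 0;0.7 0.97 0 0 0 0 0;0.7 0.97 0 0 0 0 0;0.7 0.97 0 0 0 0 0;0.7 0.97 0 0 0 0 0;0.7 0.97 0 0 0 0 0;0.7 0.97 0 0 0 0 0;0.7 0.97 0 0 0 0 0;0 0 0 0 0 0 0;0 0 0 0 0 0 0;0 0 0 0 0 0 0")

```text
clock: 2.15
eef_pos: [501.4, 285.3, 239.2]
ee_rot: [[1.0, 0.001, -0.0], [0.001, -1.0, -0.0], [-0.0, 0.0, -1.0]]
ft_force: [-1.4, -0.5, -0.8]
finger_gap: 85.4
grasp_force: 0.0
```

```bash
cat >> h.py <<'E'
def ray(c,u,v,z):
    d=c["M"][:3,:3]@np.array([(u-c["cx"])/c["fx"],(v-c["cy"])/c["fy"],1]); e=c["M"][:3,3]
    return (e+d*(z-e[2])/d[2]).round(1)
def hsv(c): return cv2.cvtColor(c["image"],cv2.COLOR_RGB2HSV)
E
python3 - <<'E'
from h import *
c=cam("wrist"); put("w1.npz",c); save(c,"w1.png")
blobs(c,(105,150,60),(125,255,255),lab="blue")
blobs(c,(0,0,150),(180,60,255),zr=(4,40),lab="white",amin=100)
blobs(c,(5,80,60),(20,255,230),zr=(20,40),lab="stub")
print(manip.state()["eef_pos"])
E
```

```text
blue 987 px [225. 230.] mid [443.7 347.2   8.7] mean [444.  347.2   8.9] ztop 9.9 ext [45. 44.  5.]
blue 961 px [338. 241.] mid [429.8 222.6   8.5] mean [430.2 222.4   8.8] ztop 9.8 ext [44. 44.  6.]
white 1721 px [343.  25.] mid [648.9 227.8   6.8] mean [648.2 227.4   6.8] ztop 7.9 ext [42. 49. 22.]
white 2180 px [503.  99.] mid [566.6  65.9  20.8] mean [581.3  73.4  20.9] ztop 21.8 ext [90. 56.  5.]
white 599 px [508. 193.] mid [491.   44.3  20.8] mean [489.3  51.2  20.8] ztop 21.7 ext [17. 91.  5.]
stub 226 px [346.  15.] mid [652.  228.   26.4] mean [652.  228.1  26.8] ztop 28.0 ext [13. 13.  4.]
[501.26375624 285.51283805 239.20669073]
```

View pics/w1.png

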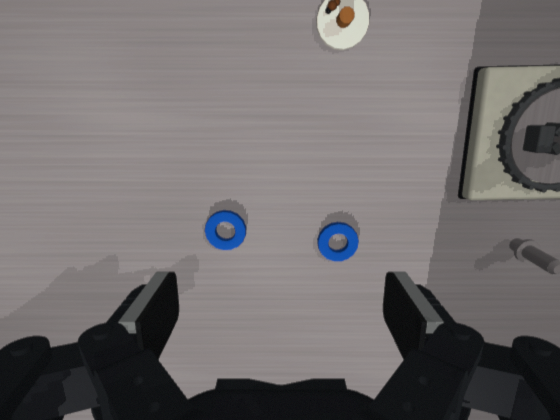

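Call:
carry_out(increments="0.06 1 -0.2 0 0 0 0;0.06 1 -0.2 0 0 0 0;0.06 1 -0.2 0 0 0 0;0.06 1 -0.2 0 0 0 0;0.06 1 -0.2 0 0 0 0;0.06 1 -0.2 0 0 0 0;0.06 1 0 0 0 0 0;0.06 1 0 0 0 0 0;0.06 1 0 0 0 0 0;0.06 1 0 0 0 0 0;0.06 1 0 0 0 0 0;0.06 1 0 0 0 0 0;0.06 0 0 0 0 0 0;0 0 0 0 0 0 0;0 0 0 0 0 0 0")

```text
clock: 3.7
eef_pos: [521.3, -14.2, 269.3]
ee_rot: [[1.0, 0.001, 0.0], [0.001, -1.0, 0.0], [0.0, -0.0, -1.0]]
ft_force: [0.5, 1.2, -0.8]
finger_gap: 85.1
grasp_force: 0.0
```

```bash
python3 - <<'E'
from h import *
c=cam("wrist"); put("w2.npz",c); save(c,"w2.png")
blobs(c,(105,150,60),(125,255,255),lab="blue")
blobs(c,(0,170,60),(4,255,255),lab="red")
blobs(c,(5,170,80),(14,255,255),lab="orange")
blobs(c,(50,100,40),(75,255,255),lab="green",amin=100)
blobs(c,(0,0,150),(180,60,255),zr=(4,40),lab="white",amin=100)
blobs(c,(0,0,0),(180,255,70),zr=(8,80),lab="black",amin=60)
print(manip.state()["eef_pos"])
E
```

```text
blue 67 px [  1. 239.] mid [438.9 326.7   6.4] mean [438.9 326.1   6.1] ztop 7.9 ext [21.  7.  5.]
blue 892 px [ 88. 247.] mid [430.3 220.8   8.5] mean [430.4 220.5   8.9] ztop 10.0 ext [44. 44.  5.]
red 1080 px [240. 167.] mid [547.   19.6 122.9] mean [547.3  19.6 123. ] ztop 123.8 ext [29. 28.  5.]
orange 112 px [36. 43.] mid [653.2 226.3  26.9] mean [652.6 225.7  26.9] ztop 27.9 ext [13. 12.  5.]
orange 344 px [273.  70.] mid [624.3  -6.9  98.3] mean [624.   -7.   98.6] ztop 99.7 ext [14. 14.  6.]
green 570 px [552. 241.] mid [ 435.8 -338.9   19.2] mean [ 433.5 -337.2   19.4] ztop 20.3 ext [34. 14.  7.]
white 1484 px [51. 49.] mid [652.5 227.4   7. ] mean [651.5 224.7   7. ] ztop 8.1 ext [49. 49. 20.]
white 14870 px [314. 146.] mid [547.7 -35.5  20.9] mean [552.5 -49.2  20.9] ztop 21.9 ext [128. 255.   6.]
white 1741 px [540. 124.] mid [ 576.4 -297.5    7.8] mean [ 576.3 -297.8    7.8] ztop 8.8 ext [54. 47.  5.]
white 590 px [511. 182.] mid [ 510.2 -277.8    8.8] mean [ 511.1 -277.8    8.8] ztop 9.8 ext [70. 32.  5.]
white 165 px [474. 256.] mid [ 420.4 -247.6   11.9] mean [ 420.6
[... 235 characters left out ...]
11.6 ext [66. 56.  5.]
black 1718 px [369. 149.] mid [ 549.6 -110.    16.3] mean [ 549.7 -110.    16.3] ztop 17.3 ext [50. 51.  5.]
black 397 px [272. 154.] mid [548.2  -3.4  52.7] mean [548.9  -5.1  52.9] ztop 53.8 ext [25. 21.  5.]
black 317 px [221. 153.] mid [547.4  44.2  52.3] mean [549.6  46.7  52.9] ztop 53.7 ext [25. 21.  5.]
black 923 px [486. 230.] mid [ 454.7 -257.3   12.4] mean [ 454.8 -257.1   12.6] ztop 13.6 ext [44. 45.  6.]
black 263 px [552. 241.] mid [ 439.  -336.5   17.1] mean [ 438.9 -336.4   17. ] ztop 18.4 ext [34.  9.  6.]
black 554 px [495. 332.] mid [ 313.2 -289.7   16.5] mean [ 316.3 -291.8   16.8] ztop 17.8 ext [35. 48.  5.]
[521.27506134 -14.10096584 269.2957963 ]
```

View pics/w2.png

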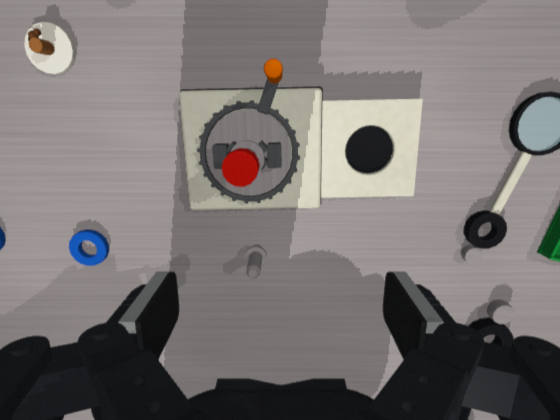

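The wrist view shows the cap at (240,167), knob at (273,70), recess at (369,149), rings at (88,247) and (1,239), and the small magnifier's hub at (486,230) with its lens at (540,124). Heights agree with the text, and the clamp centre is about (548, 20.4). Next I grip the knob.

Call:
carry_out(increments="0.823 -0.058 0 0 0 0 0;0.823 -0.058 0 0 0 0 0;0.823 -0.058 0 0 0 0 0;0.823 -0.058 0 0 0 0 0;0.823 -0.058 0 0 0 0 0;0 0 0 0 0 0.0365 0;0 0 0 0 0 0.0365 0;0 0 0 0 0 0.0365 0;0 0 0.96 0 0 0 0;0 0 0.96 0 0 0 0;0 0 0.96 0 0 0 0;0 0 0.96 0 0 0 0;0 0 0.96 0 0 0 0;0 0 0.96 0 0 0 0;0 0 0.96 0 0 0 0;0 0 0.96 0 0 0 0;0 0 0 0 0 0 0;0 0 0 0 0 0 0;0 0 0 0 0 0 0")

```text
clock: 5.65
eef_pos: [625.2, -7.2, 78.8]
ee_rot: [[0.942, -0.336, 0.002], [-0.336, -0.942, 0.0], [0.002, -0.001, -1.0]]
ft_force: [-0.8, 0.1, 0.7]
finger_gap: 85.5
grasp_force: 0.0
```

Call:
carry_out(increments="0 0 0 0 0 0 1;0 0 0 0 0 0 1;0 0 0 0 0 0 1;0 0 0 0 0 0 1;0 0 0 0 0 0 1;0 0 0 0 0 0 1;0 0 0 0 0 0 1;0 0 0 0 0 0 1;0 0 0 0 0 0 1", newtons=60)

```text
clock: 6.55
eef_pos: [624.2, -7.8, 77.6]
ee_rot: [[0.942, -0.337, 0.0], [-0.337, -0.942, -0.0], [0.0, -0.0, -1.0]]
ft_force: [-1.7, 0.5, 5.2]
finger_gap: 14.1
grasp_force: 58.4
```

```bash
python3 - <<'E'
from h import *
s=manip.state(); print(s["eef_pos"],s["joints"],s["ft_force"],s["finger_gap"],s["grasp_force"])
blobs(get("w0.npz"),(105,150,60),(125,255,255),lab="w0 blue")
c=cam("top"); blobs(c,(105,150,60),(125,255,255),lab="top blue"); blobs(c,(0,170,100),(4,255,255),lab="red")
E
```

```text
[624.18630669  -7.76294826  77.59807177] [ 2.99937401e-01  4.19611278e-01 -2.99359601e-01  1.40847483e-04
 -8.51657424e-01  9.27255476e-01] [-1.69470361  0.50057639  5.24660551] 14.11055462939954 58.427603244781494
red 85 px [250. 213.] mid [546.2  19.8 126. ] mean [545.9  19.  125.2] ztop 126.8 ext [28. 24.  6.]
```

Call:
carry_out(increments="-0.0164 -0.327 0 0 0 -0.03183 1;-0.0164 -0.327 0 0 0 -0.03183 1;-0.0164 -0.327 0 0 0 -0.03183 1;-0.0164 -0.327 0 0 0 -0.03183 1;-0.0164 -0.327 0 0 0 -0.03183 1;-0.0164 -0.327 0 0 0 -0.03183 1;-0.0164 -0.327 0 0 0 -0.03183 1;-0.0164 -0.327 0 0 0 -0.03183 1;-0.0164 -0.327 0 0 0 -0.03183 1;-0.0164 -0.327 0 0 0 -0.03183 1;0 0 0 0 0 0 1;0 0 0 0 0 0 1")

```text
clock: 7.8
eef_pos: [611.8, 69.8, 77.6]
ee_rot: [[0.793, 0.609, -0.0], [0.609, -0.793, -0.0], [-0.0, 0.0, -1.0]]
ft_force: [-3.0, 0.5, 5.7]
finger_gap: 14.1
grasp_force: 58.8
```

```bash
python3 - <<'E'
from h import *
s=manip.state(); p=s["eef_pos"]; print(p,s["ft_force"],s["finger_gap"],s["grasp_force"], np.arctan2(p[1]-20.4,p[0]-548),np.hypot(p[1]-20.4,p[0]-548))
c=cam("wrist"); save(c,"w3.png"); blobs(c,(5,170,80),(14,255,255),lab="orange",amin=100)
blobs(c,(0,170,60),(4,255,255),lab="red")
E
```

```text
[611.81627733  69.76019091  77.61773999] [-3.01349496  0.50522654  5.69888181] 14.115495830445404 58.77710044384003 0.6583555901566808 80.67803728204304
orange 2991 px [280. 285.] mid [612.6  71.3  97.7] mean [613.2  71.6  98.4] ztop 99.1 ext [15. 15.  5.]
```

Call:
carry_out(increments="-0.0026 -0.131 0 0 0 -0.01273 1;-0.0026 -0.131 0 0 0 -0.01273 1;-0.0026 -0.131 0 0 0 -0.01273 1;-0.0026 -0.131 0 0 0 -0.01273 1;0 0 0 0 0 0 1;0 0 0 0 0 0 1;0 0 0 0 0 0 1")

```text
clock: 8.55
eef_pos: [604.1, 78.3, 77.6]
ee_rot: [[0.687, 0.726, 0.001], [0.726, -0.687, -0.001], [0.0, 0.002, -1.0]]
ft_force: [2.7, -5.4, 2.5]
finger_gap: 13.7
grasp_force: 58.7
```

```bash
python3 - <<'E'
from h import *
s=manip.state(); p=s["eef_pos"]; print(p,s["ft_force"],s["ee_rot"][:2,1],s["finger_gap"],s["grasp_force"], np.arctan2(p[1]-20.4,p[0]-548),np.hypot(p[1]-20.4,p[0]-548))
E
```

```text
[604.13997405  78.33110482  77.62405977] [ 2.70035189 -5.39243108  2.50154427] [ 0.72642601 -0.68724296] 13.739973556632092 58.679999113082886 0.8010987564669294 80.67037616924486
```

Call:
carry_out(increments="-0.0015 -0.0984 0 0 0 -0.00955 1;-0.0015 -0.0984 0 0 0 -0.00955 1;0 0 0 0 0 0 1;0 0 0 0 0 0 1;0 0 0 0 0 0 1")

```text
clock: 9.05
eef_pos: [601.1, 81.2, 77.7]
ee_rot: [[0.643, 0.766, 0.002], [0.766, -0.643, -0.001], [0.0, 0.002, -1.0]]
ft_force: [6.3, -9.5, 0.9]
finger_gap: 14.4
grasp_force: 58.6
```

```bash
python3 - <<'E'
from h import *
s=manip.state(); p=s["eef_pos"]; print(p,s["ft_force"]@s["ee_rot"],s["torque"],s["ee_rot"][:2,1],s["finger_gap"],s["grasp_force"], np.arctan2(p[1]-20.4,p[0]-548),np.hypot(p[1]-20.4,p[0]-548))
E
```

```text
[601.07411883  81.22330519  77.67984213] [-3.22274947 10.9393128  -0.89207713] [-3.22059908 -2.21173092 -0.32265867] [ 0.76619342 -0.64260546] 14.385396189062401 58.61391842365265 0.8533300117478635 80.72382885044145
```

Call:
carry_out(increments="-0.001 -0.082 0 0 0 -0.00796 1;0 0 0 0 0 0 1;0 0 0 0 0 0 1;0 0 0 0 0 0 1")

```text
clock: 9.45
eef_pos: [599.8, 82.3, 77.7]
ee_rot: [[0.623, 0.782, 0.003], [0.782, -0.623, -0.001], [0.001, 0.003, -1.0]]
ft_force: [8.1, -9.9, 0.6]
finger_gap: 14.3
grasp_force: 58.6
```

```bash
python3 - <<'E'
from h import *
s=manip.state(); p=s["eef_pos"]; print(p,s["ft_force"]@s["ee_rot"],s["torque"],s["ee_rot"][:2,1],s["finger_gap"],s["grasp_force"], np.arctan2(p[1]-20.4,p[0]-548),np.hypot(p[1]-20.4,p[0]-548))
E
```

```text
[599.78856636  82.33773311  77.68605014] [-2.75114269 12.51041325 -0.61161411] [-3.67335646 -2.72363518 -0.30035988] [ 0.78194334 -0.62334309] 14.313378469153635 58.59464943408966 0.8744044151131123 80.73622723532783
```

Call:
carry_out(increments="0 0 0 0 0 0 0;0 0 0 0 0 0 0;0 0 0 0 0 0 0;0 0 0 0 0 0 0;0 0 -0.5 0 0 0 0;0 0 -0.96 0 0 0 0;0 0 -0.96 0 0 0 0;0 0 -0.96 0 0 0 0;0 0 -0.96 0 0 0 0;0 0 -0.96 0 0 0 0;0 0 -0.96 0 0 0 0;0 0 -0.96 0 0 0.0476 0;0 0 0 0 0 0.0476 0;0 0 0 0 0 0.0476 0;0 0 0 0 0 0.0476 0;0 0 0 0 0 0.0476 0;0 0 0 0 0 0.0476 0;0 0 0 0 0 0 0;0 0 0 0 0 0 0")

```text
clock: 11.35
eef_pos: [597.8, 84.2, 258.5]
ee_rot: [[1.0, 0.009, 0.001], [0.009, -1.0, 0.0], [0.001, -0.0, -1.0]]
ft_force: [-0.2, 0.3, -0.5]
finger_gap: 85.4
grasp_force: 0.0
```

```bash
python3 - <<'E'
from h import *
c=cam("wrist"); save(c,"w4.png"); s=manip.state(); print(s["eef_pos"],s["ee_rot"][:2,1],s["joints"].round(2))
blobs(c,(105,150,60),(125,255,255),lab="blue")
blobs(c,(0,170,60),(4,255,255),lab="red")
blobs(c,(5,170,80),(14,255,255),lab="orange")
blobs(c,(0,0,0),(180,255,70),zr=(45,80),lab="black",amin=60)
E
```

```text
[597.81424919  84.20376018 258.37430926] [ 0.00835535 -0.99996504] [ 0.46  0.23 -0.12 -0.   -1.22  1.12]
blue 905 px [339.   8.] mid [763.2  29.3  10.7] mean [763.7  29.4  10.9] ztop 12.0 ext [15. 57.  5.]
blue 867 px [ 69. 296.] mid [444.4 346.5   8.4] mean [444.4 346.2   8.8] ztop 9.9 ext [45. 45.  6.]
blue 238 px [182. 307.] mid [428.8 206.6   8.5] mean [429.5 206.2   8.9] ztop 10.0 ext [40. 16.  5.]
red 1130 px [355. 257.] mid [548.1  21.  122.6] mean [548.3  21.1 122.8] ztop 123.6 ext [29. 29.  5.]
orange 19 px [136. 112.] mid [664.3 236.7  13. ] mean [664.2 236.2  12.8] ztop 14.6 ext [6. 6. 4.]
orange 42 px [145. 124.] mid [652.7 224.1  26.6] mean [653.1 223.8  26.8] ztop 28.2 ext [10.  6.  4.]
orange 389 px [293. 176.] mid [610.1  73.6  98.3] mean [610.4  73.6  98.5] ztop 99.4 ext [14. 14.  5.]
black 346 px [322. 230.] mid [547.7  39.7  53.3] mean [548.4  41.8  52.9] ztop 53.8 ext [27. 20.  9.]
black 199 px [364. 228.] mid [ 5.492e+02 -1.000e-01  5.260e+01] mean [551.1  -1.6  52.8] ztop 53.6 ext [24. 17.  6.]
```

Call:
carry_out(increments="-0.6 0.6 0 0 0 0 0;0 0.6 0 0 0 0 0;0 0.6 0 0 0 0 0;0 0 0 0 0 0 0;0 0 0 0 0 0 0;0 0 0 0 0 0 0")

```text
clock: 12.0
eef_pos: [583.3, 38.9, 257.7]
ee_rot: [[1.0, 0.004, -0.0], [0.004, -1.0, 0.0], [-0.0, -0.0, -1.0]]
ft_force: [-0.1, 0.3, 0.1]
finger_gap: 85.7
grasp_force: 0.0
```

```bash
python3 - <<'E'
from h import *
c=cam("wrist"); s=manip.state(); print(s["eef_pos"])
save(c,"w5.png",(180,100,420,280),3)
blobs(c,(0,170,60),(4,255,255),lab="red")
blobs(c,(5,170,80),(14,255,255),lab="orange")
blobs(c,(0,0,0),(180,255,70),zr=(45,80),lab="black",amin=60)
E
```

```text
[583.26732432  39.10972205 257.7019885 ]
red 1113 px [303. 241.] mid [548.   20.6 122.7] mean [548.3  20.6 122.9] ztop 123.7 ext [29. 28.  6.]
orange 58 px [ 96. 111.] mid [652.1 226.1  26.3] mean [651.5 225.2  26.8] ztop 27.8 ext [10. 12.  4.]
orange 394 px [243. 160.] mid [610.1  73.1  98.6] mean [610.3  73.2  98.7] ztop 99.5 ext [14. 14.  5.]
black 544 px [554.  23.] mid [ 725.5 -188.    71.1] mean [ 724.5 -186.8   70.8] ztop 72.0 ext [29.  9.  7.]
black 303 px [278. 217.] mid [547.7  41.4  53.3] mean [548.6  42.3  53. ] ztop 53.9 ext [26. 19.  7.]
black 246 px [321. 216.] mid [548.6  -0.7  52.7] mean [549.7  -1.6  52.9] ztop 53.8 ext [23. 14.  5.]
```

View pics/w5.png

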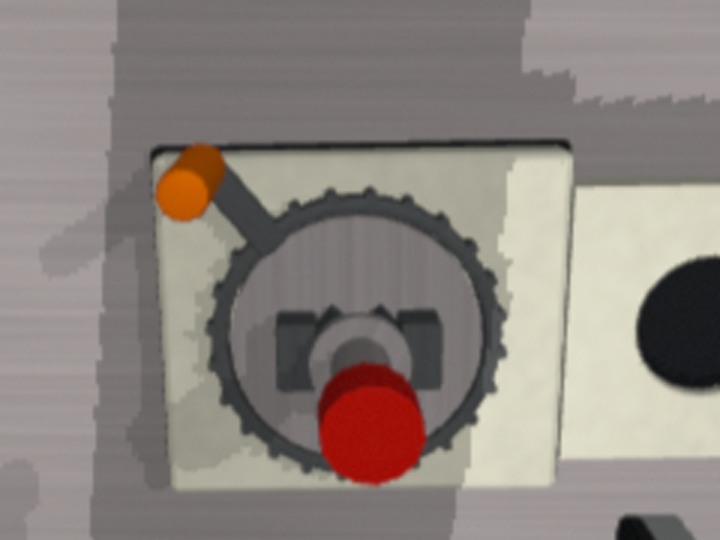

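Call:
carry_out(increments="0.54 -0.69 0 0 0 0 0;0.54 -0.69 0 0 0 0 0;0 0 0 0 0 -0.045 0;0 0 0 0 0 -0.045 0;0 0 0 0 0 -0.045 0;0 0 0 0 0 -0.045 0;0 0 0 0 0 -0.045 0;0 0 0.9 0 0 0 0;0 0 0.9 0 0 0 0;0 0 0.9 0 0 0 0;0 0 0.9 0 0 0 0;0 0 0.9 0 0 0 0;0 0 0.9 0 0 0 0;0 0 0.9 0 0 0 0;0 0 0.9 0 0 0 0;0 0 0 0 0 0 0;0 0 0 0 0 0 0")

```text
clock: 13.75
eef_pos: [610.1, 73.8, 77.9]
ee_rot: [[0.757, 0.653, -0.001], [0.653, -0.757, -0.001], [-0.001, 0.0, -1.0]]
ft_force: [-0.1, 0.5, 1.0]
finger_gap: 85.6
grasp_force: 0.0
```

Call:
carry_out(increments="0 0 0 0 0 0 1;0 0 0 0 0 0 1;0 0 0 0 0 0 1;0 0 0 0 0 0 1;0 0 0 0 0 0 1;0 0 0 0 0 0 1;0 0 0 0 0 0 1;0 0 0 0 0 0 1;0 0 0 0 0 0 1", newtons=100)

```text
clock: 14.65
eef_pos: [610.2, 73.5, 78.5]
ee_rot: [[0.758, 0.653, 0.001], [0.653, -0.758, -0.0], [0.001, 0.001, -1.0]]
ft_force: [-0.8, -2.1, 5.5]
finger_gap: 13.3
grasp_force: 97.5
```

```bash
cat >> h.py <<'E'
def knob():
    c=cam("wrist"); s=manip.state(); p=s["eef_pos"]
    print(p.round(1),"F tool",(s["ft_force"]@s["ee_rot"]).round(1),s["finger_gap"].round(1),"ang tcp",np.arctan2(p[1]-20.4,p[0]-548).round(3),"r",np.hypot(p[1]-20.4,p[0]-548).round(1),"yaw",np.arctan2(s["ee_rot"][1,0],s["ee_rot"][0,0]).round(3))
    blobs(c,(5,170,80),(14,255,255),zr=(94,110),lab="orange",amin=100); save(c,"k%d.png"%(s["clock"]*100))
E
python3 -c "
from h import *
knob()"
```

```text
Traceback (most recent call last):
  File "h.py", line 39, in knob
    print(p.round(1),"F tool",(s["ft_force"]@s["ee_rot"]).round(1),s["finger_gap"].round(1),"ang tcp",np.arctan2(p[1]-20.4,p[0]-548).round(3),"r",np.hypot(p[1]-20.4,p[0]-548).round(1),"yaw",np.arctan2(s["ee_rot"][1,0],s["ee_rot"][0,0]).round(3))
                                                                   ^^^^^^^^^^^^^^^^^^^^^
AttributeError: 'float' object has no attribute 'round'
```

Call:
carry_out(increments="-0.0015 -0.0984 0 0 0 -0.00955 1;-0.0015 -0.0984 0 0 0 -0.00955 1;-0.0015 -0.0984 0 0 0 -0.00955 1;-0.0015 -0.0984 0 0 0 -0.00955 1;-0.0015 -0.0984 0 0 0 -0.00955 1;-0.0015 -0.0984 0 0 0 -0.00955 1;0 0 0 0 0 0 1;0 0 0 0 0 0 1;0 0 0 0 0 0 1")

```text
clock: 15.6
eef_pos: [601.0, 82.7, 78.6]
ee_rot: [[0.629, 0.778, 0.003], [0.778, -0.629, -0.001], [0.001, 0.003, -1.0]]
ft_force: [7.2, -8.4, 0.7]
finger_gap: 13.0
grasp_force: 97.7
```

```bash
sed -i 's/s\["finger_gap"\].round(1)/s["finger_gap"]/' h.py
python3 -c "
from h import *
knob()"
```

```text
[601.   82.7  78.5] F tool [-2.1 10.7 -0.8] 12.985839135875667 ang tcp 0.865 r 81.8 yaw 0.891
orange 1242 px [281. 310.] mid [601.1  83.4  97.9] mean [601.4  83.9  98.5] ztop 99.5 ext [15. 16.  5.]
```

Call:
carry_out(increments="-0.0015 -0.0984 0 0 0 -0.00955 1;0 0 0 0 0 0 1;0 0 0 0 0 0 1;0 0 0 0 0 0 1;0 0 0 0 0 0 1")

```text
clock: 16.15
eef_pos: [599.4, 84.0, 78.5]
ee_rot: [[0.605, 0.796, 0.003], [0.796, -0.605, -0.001], [0.001, 0.003, -1.0]]
ft_force: [8.5, -9.8, 1.2]
finger_gap: 13.5
grasp_force: 97.7
```

```bash
python3 -c "
from h import *
knob()"
```

```text
[599.4  84.   78.6] F tool [-2.4 12.2  0. ] 13.49905912438642 ang tcp 0.891 r 81.8 yaw 0.921
orange 1253 px [281. 310.] mid [599.4  84.7  97.9] mean [599.7  85.2  98.4] ztop 99.4 ext [16. 15.  5.]
```

Call:
carry_out(increments="0 0 0 0 0 0 0.82;0 0 0 0 0 0 0.80;0 0 0 0 0 0 0.78;0 0 0 0 0 0 0.76;0 0 0 0 0 0 0.74;0 0 0 0 0 0 0.72")

```text
clock: 16.8
eef_pos: [598.4, 83.9, 78.0]
ee_rot: [[0.605, 0.796, 0.001], [0.796, -0.605, -0.002], [-0.0, 0.002, -1.0]]
ft_force: [7.0, -9.4, -0.9]
finger_gap: 23.9
grasp_force: 5.3
```

```bash
python3 -c "
from h import *
knob()"
```

```text
[598.4  83.9  78. ] F tool [-4.6 11.2  1.9] 23.789449482478656 ang tcp 0.9 r 81.1 yaw 0.921
orange 1317 px [292. 309.] mid [602.2  82.6  97.9] mean [602.4  83.   98.4] ztop 99.4 ext [15. 15.  5.]
```

Call:
carry_out(increments="0 0 0 0 0 0 0.71;0 0 0 0 0 0 0.70;0 0 0 0 0 0 0.69;0 0 0 0 0 0 0.68;0 0 0 0 0 0 0.67;0 0 0 0 0 0 0.66;0 0 0 0 0 0 0.65;0 0 0 0 0 0 0.64;0 0 0 0 0 0 0.63;0 0 0 0 0 0 0.62;0 0 0 0 0 0 0.61;0 0 0 0 0 0 0.60;0 0 0 0 0 0 0.59;0 0 0 0 0 0 0.58;0 0 0 0 0 0 0.57;0 0 0 0 0 0 0.56")

```text
clock: 18.45
eef_pos: [597.0, 84.3, 77.2]
ee_rot: [[0.605, 0.796, -0.001], [0.796, -0.605, -0.001], [-0.002, -0.0, -1.0]]
ft_force: [2.7, -5.0, -1.7]
finger_gap: 37.8
grasp_force: 2.6
```

```bash
python3 -c "
from h import *
knob()"
```

```text
[597.   84.2  77.2] F tool [-4.1  5.5  3.9] 37.48898928656375 ang tcp 0.916 r 80.4 yaw 0.921
orange 1324 px [310. 311.] mid [606.   78.9  97.9] mean [606.2  79.4  98.4] ztop 99.4 ext [15. 16.  5.]
```

Call:
carry_out(increments="0 0 0 0 0 0 0.55;0 0 0 0 0 0 0.54;0 0 0 0 0 0 0.53;0 0 0 0 0 0 0.52;0 0 0 0 0 0 0.51;0 0 0 0 0 0 0.50;0 0 0 0 0 0 0.49;0 0 0 0 0 0 0.48;0 0 0 0 0 0 0.47;0 0 0 0 0 0 0.46;0 0 0 0 0 0 0.44;0 0 0 0 0 0 0.42;0 0 0 0 0 0 0.4;0 0 0 0 0 0 0.36")

```text
clock: 19.9
eef_pos: [597.5, 85.6, 77.9]
ee_rot: [[0.605, 0.796, 0.0], [0.796, -0.605, 0.0], [0.0, 0.0, -1.0]]
ft_force: [0.4, -1.0, 0.4]
finger_gap: 54.6
grasp_force: 0.0
```

```bash
python3 -c "
from h import *
knob()"
```

```text
[597.4  85.6  77.9] F tool [-0.7  0.   0.5] 54.481386478371554 ang tcp 0.922 r 81.8 yaw 0.921
orange 1309 px [326. 315.] mid [610.1  74.5  97.8] mean [610.3  75.   98.4] ztop 99.4 ext [15. 15.  5.]
```

Call:
carry_out(increments="0 0 0 0 0 0 0;0 0 0 0 0 0 0;0 0 -0.9 0 0 0 0;0 0 -0.9 0 0 0 0;0 0 -0.9 0 0 0 0;0 0 -0.9 0 0 0 0;0 0 -0.9 0 0 0 0;0 0 -0.9 0 0 0 0;0 0 -0.9 0 0 0.0419 0;0 0 -0.9 0 0 0.0419 0;0 0 0 0 0 0.0419 0;0 0 0 0 0 0.0419 0;0 0 0 0 0 0.0419 0;0 0 0 0 0 0.0419 0;0 0 0 0 0 0.0419 0;-0.66 0.865 0 0 0 0 0;-0.66 0.865 0 0 0 0 0;-0.66 0.865 0 0 0 0 0;0 0 0 0 0 0 0;0 0 0 0 0 0 0")

```text
clock: 21.95
eef_pos: [547.8, 20.3, 258.3]
ee_rot: [[1.0, -0.001, 0.001], [-0.001, -1.0, 0.0], [0.001, -0.0, -1.0]]
ft_force: [0.4, 0.6, 0.8]
finger_gap: 85.8
grasp_force: 0.0
```

```bash
python3 -c "
from h import *
c=cam('wrist'); s=manip.state(); print(s['eef_pos'],s['ee_rot'][:2,0])
blobs(c,(0,170,60),(4,255,255),lab='red')
blobs(c,(5,170,80),(14,255,255),zr=(94,110),lab='orange')
blobs(c,(105,150,60),(125,255,255),lab='blue')
blobs(c,(0,0,0),(180,255,70),zr=(12,23),lab='black',amin=300)"
```

```text
[548.13749263  20.63980133 258.1127519 ] [ 9.99999435e-01 -7.59311433e-04]
red 1124 px [281. 201.] mid [547.9  20.6 122.8] mean [548.1  20.5 122.9] ztop 123.8 ext [29. 29.  5.]
orange 280 px [217. 121.] mid [609.6  73.   98.4] mean [609.8  73.   98.7] ztop 99.7 ext [14. 14.  5.]
blue 758 px [ 14. 262.] mid [443.9 341.9   8.4] mean [443.3 340.5   8.8] ztop 9.9 ext [45. 37.  5.]
blue 890 px [116. 272.] mid [430.1 220.8   8.5] mean [430.5 220.6   8.8] ztop 9.9 ext [45. 45.  5.]
black 1701 px [402. 175.] mid [ 549.3 -110.3   16.4] mean [ 549.5 -110.4   16.3] ztop 17.3 ext [51. 51.  5.]
black 672 px [518. 254.] mid [ 454.3 -257.5   13.3] mean [ 454.5 -257.5   13. ] ztop 13.8 ext [43. 45.  3.]
```

Call:
carry_out(increments="0 0 0.88 0 0 0 0;0 0 0.88 0 0 0 0;0 0 0.88 0 0 0 0;0 0 0.88 0 0 0 0;0 0 0.88 0 0 0 0;0 0 0.88 0 0 0 0;0 0 0.88 0 0 0 0.3;0 0 0 0 0 0 0.5;0 0 0 0 0 0 0.6;0 0 0 0 0 0 0.65;0 0 0 0 0 0 1;0 0 0 0 0 0 1;0 0 0 0 0 0 1;0 0 0 0 0 0 1;0 0 0 0 0 0 1;0 0 0 0 0 0 1", newtons=35)

```text
clock: 23.6
eef_pos: [548.8, 20.7, 105.0]
ee_rot: [[1.0, -0.0, 0.002], [-0.0, -1.0, 0.0], [0.002, -0.0, -1.0]]
ft_force: [0.3, -0.2, 7.2]
finger_gap: 28.7
grasp_force: 35.0
```

Call:
carry_out(increments="0 0 -0.2 0 0 0 1;0 0 -0.5 0 0 0 1;0 0 -0.8 0 0 0 1;0 0 -0.8 0 0 0 1;0 0 -0.8 0 0 0 1;0 0 0 0 0 0 1;0 0 0 0 0 0 1")

```text
clock: 24.3
eef_pos: [547.6, 20.6, 182.1]
ee_rot: [[1.0, -0.001, 0.001], [-0.001, -1.0, 0.001], [0.001, -0.001, -1.0]]
ft_force: [0.2, -0.0, -0.4]
finger_gap: 29.0
grasp_force: 35.0
```

```bash
python3 -c "
from h import *
c=cam('wrist'); s=manip.state(); print(s['eef_pos'],s['ft_force'])
save(c,'cap.png')
blobs(c,(0,170,60),(4,255,255),lab='red',zr=(2,300))
blobs(c,(5,170,80),(14,255,255),zr=(94,110),lab='orange')
P=pts(c); m=(abs(P[...,0]-548)<25)&(abs(P[...,1]-21)<25)&(P[...,2]>100)&(P[...,2]<125)
print(m.sum(), P[m].mean(0) if m.any() else '')"
```

```text
[547.30417434  20.52322298 181.39105538] [-0.45432188 -0.69110656 -0.79962521]
red 5459 px [281. 302.] mid [546.7  21.3 199.4] mean [547.3  21.3 199.9] ztop 200.6 ext [30. 29.  5.]
orange 467 px [195. 127.] mid [609.6  73.1  98.2] mean [609.3  73.1  98.6] ztop 99.7 ext [14. 15.  5.]
908 [549.74952546  20.46920248 113.49286292]
```

View pics/cap.png

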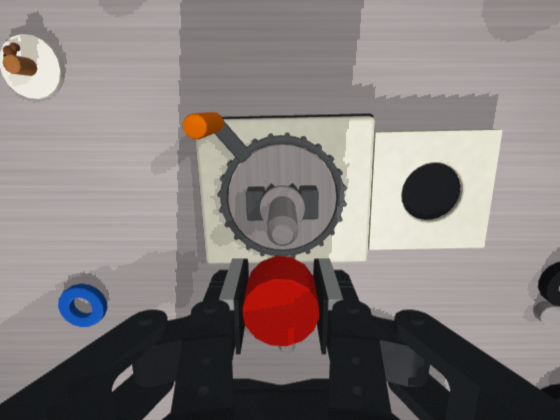

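Call:
carry_out(increments="-0.207 0.967 0 0 0 0 1;-0.207 0.967 0 0 0 0 1;-0.207 0.967 0 0 0 0 1;-0.207 0.967 0 0 0 0 1;-0.207 0.967 0 0 0 0 1;-0.207 0.967 0 0 0 0 1;-0.207 0.967 0 0 0 0 1;-0.207 0.967 0 0 0 0 1;-0.207 0.967 0 0 0 0 1;-0.207 0.967 0 0 0 0 1;-0.207 0.967 0 0 0 0 1;-0.207 0.967 0 0 0 0 1;-0.207 0.967 0 0 0 0 1;-0.207 0.967 0 0 0 0 1;-0.207 0.967 0 0 0 0 1;-0.207 0.967 0 0 0 0 1;-0.207 0.967 0 0 0 0 1;0 0 0 0 0 0 1;0 0 0 0 0 0 1")

```text
clock: 26.25
eef_pos: [458.8, -390.5, 180.2]
ee_rot: [[1.0, -0.002, -0.002], [-0.002, -1.0, 0.001], [-0.002, -0.001, -1.0]]
ft_force: [-0.5, 0.4, -0.8]
finger_gap: 29.0
grasp_force: 35.0
```

```bash
python3 -c "
from h import *
c=cam('wrist'); s=manip.state(); print(s['eef_pos'],s['finger_gap'])
blobs(c,(0,170,60),(4,255,255),lab='red',zr=(2,300))
blobs(c,(50,100,40),(75,255,255),lab='green',amin=100,zr=(18,30))
blobs(c,(0,0,0),(180,255,70),zr=(8,20),lab='black',amin=300)
blobs(c,(0,0,150),(180,60,255),zr=(4,20),lab='white',amin=100)"
```

```text
[ 459.10019779 -390.01769493  180.44195344] 28.879953518254954
red 5436 px [280. 302.] mid [ 458.  -389.8  197.4] mean [ 458.6 -389.8  197.9] ztop 198.7 ext [30. 29.  5.]
green 2085 px [285. 190.] mid [ 459.2 -392.7   20.3] mean [ 461.8 -393.2   20.6] ztop 21.7 ext [118. 118.   5.]
black 1582 px [169.  44.] mid [ 576.6 -301.8   10.6] mean [ 578.8 -301.4   10.7] ztop 11.8 ext [67. 67.  6.]
black 1601 px [134. 197.] mid [ 454.5 -259.4   12.6] mean [ 454.9 -259.6   12.9] ztop 13.9 ext [44. 45.  5.]
white 4173 px [170.  47.] mid [ 576.5 -301.7    8. ] mean [ 577.  -301.7    8. ] ztop 9.0 ext [56. 56.  6.]
white 1203 px [151. 131.] mid [ 510.3 -278.6    8.7] mean [ 511.4 -279.1    8.9] ztop 9.9 ext [72. 33.  5.]
white 350 px [126. 232.] mid [ 421.6 -247.1   12. ] mean [ 421.6 -247.4   12. ] ztop 12.9 ext [19. 21.  4.]
white 232 px [181. 309.] mid [ 342.7 -292.8   16. ] mean [ 343.2 -292.5   16. ] ztop 16.8 ext [16. 20.  3.]
white 185 px [168. 402.] mid [ 229.4 -268.1   12.1] mean [ 227.3 -267.8   12.1] ztop 13.0 ext [46. 17.  4.]
```

Call:
carry_out(increments="0 0 0.945 0 0 0 1;0 0 0.945 0 0 0 1;0 0 0.945 0 0 0 1;0 0 0.945 0 0 0 1;0 0 0.945 0 0 0 1;0 0 0.945 0 0 0 1;0 0 0.945 0 0 0 1;0 0 0 0 0 0 1;0 0 0 0 0 0 0.6;0 0 0 0 0 0 0.53;0 0 0 0 0 0 0.5;0 0 -0.5 0 0 0 0.5;0 0 -0.945 0 0 0 0.5;0 0 -0.945 0 0 0 0;0 0 -0.945 0 0 0 0;0 0 -0.945 0 0 0 0;0 0 -0.945 0 0 0 0;0 0 -0.945 0 0 0 0;0 0 -0.945 0 0 0 0;0 0 0 0 0 0 0")

```text
clock: 28.3
eef_pos: [461.1, -391.6, 199.3]
ee_rot: [[1.0, -0.0, 0.007], [-0.0, -1.0, -0.004], [0.007, 0.004, -1.0]]
ft_force: [0.2, 0.3, 0.7]
finger_gap: 85.3
grasp_force: 0.0
```

```bash
python3 -c "
from h import *
c=cam('wrist'); s=manip.state(); print(s['eef_pos'],s['finger_gap'])
blobs(c,(0,170,60),(4,255,255),lab='red',zr=(2,300))
c=cam('top')
blobs(c,(105,150,60),(125,255,255),lab='top blue')
c=cam('scene')
blobs(c,(105,150,60),(125,255,255),lab='sc blue',zr=(2,40))
"
```

```text
[ 460.42885702 -390.94081106  197.21923164] 84.82833979185837
red 817 px [277. 195.] mid [ 457.8 -388.3   24.9] mean [ 458.1 -388.5   25. ] ztop 25.8 ext [29. 27.  5.]
top blue 230 px [249. 142.] mid [786.7  29.2  23.5] mean [781.9  29.1  15.2] ztop 15.8 ext [65. 77. 61.]
top blue 127 px [140. 256.] mid [442.2 346.3  11.7] mean [441.  345.5  11. ] ztop 12.7 ext [41. 41.  6.]
top blue 119 px [183. 260.] mid [428.7 220.   12.2] mean [429.  220.4  11.2] ztop 12.9 ext [41. 39.  9.]
sc blue 162 px [392. 268.] mid [430.  223.4  11.4] mean [430.6 223.4  11.1] ztop 12.8 ext [41. 40.  6.]
sc blue 548 px [206. 314.] mid [793.1  35.3  15.4] mean [797.7  41.8  13.3] ztop 14.9 ext [69. 76. 12.]
sc blue 205 px [437. 308.] mid [444.8 349.1  11.6] mean [445.4 349.3  11.2] ztop 12.8 ext [41. 40.  7.]
```

Call:
carry_out(increments="-0.06 -0.98 0 0 0 0 0;-0.06 -0.98 0 0 0 0 0;-0.06 -0.98 0 0 0 0 0;-0.06 -0.98 0 0 0 0 0;-0.06 -0.98 0 0 0 0 0;-0.06 -0.98 0 0 0 0 0;-0.06 -0.98 0 0 0 0 0;-0.06 -0.98 0 0 0 0 0;-0.06 -0.98 0 0 0 0 0;-0.06 -0.98 0 0 0 0 0;-0.06 -0.98 0 0 0 0 0;-0.06 -0.98 0 0 0 0 0;-0.06 -0.98 0 0 0 0 0;-0.06 -0.98 0 0 0 0 0;-0.06 -0.98 0 0 0 0 0;-0.06 -0.98 0 0 0 0 0;-0.06 -0.98 0 0 0 0 0;-0.06 -0.98 0 0 0 0 0;-0.06 -0.98 0 0 0 0 0;-0.06 -0.98 0 0 0 0 0")

```text
clock: 30.45
eef_pos: [429.1, 100.2, 193.3]
ee_rot: [[1.0, -0.0, -0.001], [-0.0, -1.0, -0.001], [-0.001, 0.001, -1.0]]
ft_force: [1.0, -0.4, -0.4]
finger_gap: 85.2
grasp_force: 0.0
```

Call:
carry_out(increments="0 -0.98 0.3 0 0 0 0;0 -0.98 0.6 0 0 0 0;0 -0.98 0.6 0 0 0 0;0 -0.98 0.6 0 0 0 0;0 -0.98 0.6 0 0 0 0;0 0 0.4 0 0 0 0;0 0 0 0 0 0 0;0 0 0 0 0 0 0;0 0 0 0 0 0 0")

```text
clock: 31.35
eef_pos: [430.1, 221.6, 116.9]
ee_rot: [[1.0, -0.001, 0.0], [-0.001, -1.0, 0.0], [0.0, -0.0, -1.0]]
ft_force: [-0.2, 0.2, -0.6]
finger_gap: 86.1
grasp_force: 0.0
```

```bash
python3 -c "
from h import *
c=cam('wrist'); s=manip.state(); print(s['eef_pos'],s['ee_rot'][:2,0])
blobs(c,(105,150,60),(125,255,255),lab='blue')
"
```

```text
[430.1952244  221.71772435 116.98320032] [ 0.99999913 -0.00111199]
blue 2640 px [107. 194.] mid [443.5 346.9   8.5] mean [443.8 346.5   8.9] ztop 9.8 ext [45. 45.  5.]
blue 2285 px [281. 212.] mid [429.7 221.9   8.6] mean [430.1 221.8   8.9] ztop 9.8 ext [45. 44.  5.]
```

Call:
carry_out(increments="0 0 0.876 0 0 0 0;0 0 0.876 0 0 0 0;0 0 0.876 0 0 0 0;0 0 0.876 0 0 0 0;0 0 0.876 0 0 0 0;0 0 0 0 0 0 0.3;0 0 0 0 0 0 0.4;0 0 0 0 0 0 1;0 0 0 0 0 0 1;0 0 0 0 0 0 1;0 0 0 0 0 0 1;0 0 0 0 0 0 1", newtons=45)

```text
clock: 32.6
eef_pos: [430.6, 222.6, 8.5]
ee_rot: [[1.0, -0.0, 0.002], [-0.0, -1.0, 0.002], [0.002, -0.002, -1.0]]
ft_force: [-0.2, -2.3, 6.8]
finger_gap: 43.5
grasp_force: 45.4
```

Call:
carry_out(increments="0 0 -0.3 0 0 0 1;0 0 -0.98 0 0 0 1;0 0 -0.98 0 0 0 1;0 0 -0.98 0 0 0 1;0 0 -0.98 0 0 0 1;0 0 -0.98 0 0 0 1;0 0 -0.98 0 0 0 1;0 0 -0.7 0 0 0 1;0.525 0.895 0 0 0 0 1;0.525 0.895 0 0 0 0 1;0.525 0.895 0 0 0 0 1;0.525 0.895 0 0 0 0 1;0.525 0.895 0 0 0 0 1;0.525 0.895 0 0 0 0 1;0.525 0.895 0 0 0 0 1;0.525 0.895 0 0 0 0 1;0.525 0.895 0 0 0 0 1;0 0 0 0 0 0 1;0 0 0 0 0 0 1;0 0 0 0 0 0 1")

```text
clock: 34.6
eef_pos: [547.7, 21.0, 179.5]
ee_rot: [[1.0, -0.0, 0.001], [-0.0, -1.0, 0.0], [0.001, -0.0, -1.0]]
ft_force: [-0.6, 0.6, -0.6]
finger_gap: 43.4
grasp_force: 46.0
```

```bash
python3 -c "
from h import *
c=cam('wrist'); s=manip.state(); print(s['eef_pos'],s['ee_rot'][:2,0],s['finger_gap'],s['grasp_force'])
save(c,'ring1.png')
blobs(c,(105,150,60),(125,255,255),lab='blue')
P=pts(c); m=(abs(P[...,0]-548)<25)&(abs(P[...,1]-21)<25)
for lo,hi in ((116.5,121),(85,110),(60,63.5)):
    q=P[m&(P[...,2]>lo)&(P[...,2]<hi)]; print(len(q),q.mean(0),np.percentile(q,2,0),np.percentile(q,98,0))
"
```

```text
[547.67821691  21.13650302 179.37794819] [9.99999803e-01 4.73300400e-05] 43.407911932228075 46.046200543642044
blue 6677 px [280. 284.] mid [547.2  21.6 179.2] mean [548.   21.7 179.6] ztop 180.5 ext [46. 43.  5.]
129 [550.94606958  20.01970811 117.18592874] [548.34619463  14.22242844 116.58468347] [553.88400047  26.1318769  118.33541251]
318 [555.27759991  20.62463729  98.12389936] [550.24334193  11.35195881  85.51826935] [557.27089281  29.61920291 109.51775801]
671 [553.00358994  20.59445334  61.11966338] [538.0368926    4.78705428  60.1283803 ] [563.40091628  36.38108992  62.67458589]
```

View pics/ring1.png

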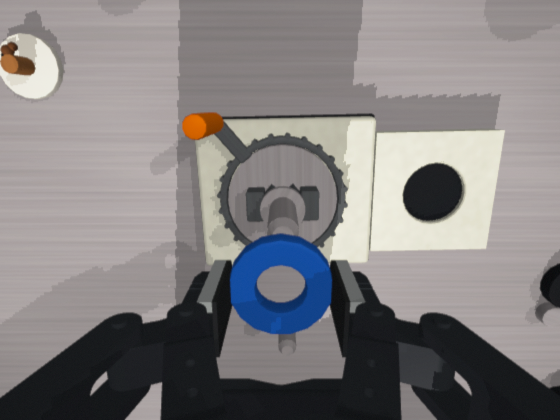

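Call:
carry_out(increments="0.024 0.02 0 0 0 0 1;0 0 0.9 0 0 0 1;0 0 0.9 0 0 0 1;0 0 0.3 0 0 0 1;0 0 0.3 0 0 0 1;0 0 0.3 0 0 0 1;0 0 0.3 0 0 0 1;0 0 0 0 0 0 1;0 0 0 0 0 0 1")

```text
clock: 35.55
eef_pos: [548.7, 20.2, 104.0]
ee_rot: [[1.0, -0.0, 0.0], [-0.0, -1.0, -0.0], [0.0, 0.0, -1.0]]
ft_force: [-0.0, 0.6, -1.4]
finger_gap: 43.2
grasp_force: 46.0
```

Call:
carry_out(increments="0 0 0.32 0 0 0 1;0 0 0.32 0 0 0 1;0 0 0.32 0 0 0 1;0 0 0.32 0 0 0 1;0 0 0 0 0 0 1;0 0 0 0 0 0 1")

```text
clock: 36.15
eef_pos: [548.4, 20.1, 71.2]
ee_rot: [[1.0, -0.0, -0.001], [-0.0, -1.0, -0.0], [-0.001, 0.0, -1.0]]
ft_force: [-0.2, -0.1, -0.9]
finger_gap: 43.4
grasp_force: 46.0
```

Call:
carry_out(increments="0 0 0 0 0 0 0.4;0 0 0 0 0 0 0.3;0 0 0 0 0 0 0.1;0 0 -0.2 0 0 0 0;0 0 -0.98 0 0 0 0;0 0 -0.98 0 0 0 0;0 0 -0.98 0 0 0 0;0 0 -0.98 0 0 0 0;0 0 0 0 0 0 0;0 0 0 0 0 0 0")

```text
clock: 37.15
eef_pos: [548.7, 20.3, 175.7]
ee_rot: [[1.0, -0.001, 0.002], [-0.001, -1.0, 0.001], [0.002, -0.001, -1.0]]
ft_force: [-0.9, -0.5, -0.9]
finger_gap: 85.6
grasp_force: 0.0
```

```bash
python3 -c "
from h import *
c=cam('wrist'); s=manip.state(); print(s['eef_pos'],s['ee_rot'][:2,0])
save(c,'ring1b.png')
blobs(c,(105,150,60),(125,255,255),lab='blue')
blobs(c,(5,170,80),(14,255,255),lab='orange')
blobs(c,(0,0,0),(180,255,70),zr=(12,23),lab='black',amin=300)
P=pts(c); m=(abs(P[...,0]-548)<25)&(abs(P[...,1]-21)<25)
for lo,hi in ((116.5,121),(85,110)):
    q=P[m&(P[...,2]>lo)&(P[...,2]<hi)]; print(len(q),q.mean(0),np.percentile(q,2,0),np.percentile(q,98,0))
"
```

```text
[548.27559974  20.14758871 174.79884519] [ 9.99999757e-01 -6.86683808e-04]
blue 1769 px [281. 208.] mid [550.7  20.8  70.7] mean [553.1  21.   70.8] ztop 71.7 ext [42. 45.  5.]
orange 20 px [ 7. 48.] mid [666.4 234.2  12.1] mean [666.4 234.   12.4] ztop 13.3 ext [3. 3. 3.]
orange 179 px [ 8. 64.] mid [652.8 226.2  26.6] mean [652.4 225.5  26.8] ztop 27.7 ext [13. 11.  5.]
orange 878 px [200. 127.] mid [609.8  72.9  98.3] mean [609.8  72.8  98.6] ztop 99.5 ext [14. 15.  6.]
black 2654 px [433. 194.] mid [ 549.4 -110.4   16.4] mean [ 549.6 -110.4   16.4] ztop 17.2 ext [51. 51.  4.]
300 [547.56908287  20.5470658  117.20231021] [541.66825397  14.89154867 116.5471202 ] [553.41954089  26.09313904 118.31112266]
333 [555.30157334  20.38626535  98.11170195] [550.21773308  11.16561472  85.9527634 ] [557.37294542  29.55162418 109.52524386]
```

Call:
carry_out(increments="-0.299 -0.933 0 0 0 0 0;-0.299 -0.933 0 0 0 0 0;-0.299 -0.933 0 0 0 0 0;-0.299 -0.933 0 0 0 0 0;-0.299 -0.933 0 0 0 0 0;-0.299 -0.933 0 0 0 0 0;-0.299 -0.933 0 0 0 0 0;-0.299 -0.933 0.33 0 0 0 0;-0.299 -0.933 0.33 0 0 0 0;-0.299 -0.933 0.33 0 0 0 0;-0.299 -0.933 0.33 0 0 0 0;-0.299 -0.933 0.33 0 0 0 0;-0.299 -0.933 0.33 0 0 0 0;-0.299 -0.933 0.33 0 0 0 0;0 0 0 0 0 0 0;0 0 0 0 0 0 0;0 0 0 0 0 0 0")

```text
clock: 38.9
eef_pos: [444.0, 346.0, 116.6]
ee_rot: [[1.0, -0.001, -0.001], [-0.001, -1.0, -0.001], [-0.001, 0.001, -1.0]]
ft_force: [-0.2, 0.2, -0.3]
finger_gap: 85.3
grasp_force: 0.0
```

```bash
python3 -c "
from h import *
c=cam('wrist'); s=manip.state(); print(s['eef_pos'],s['ee_rot'][:2,0])
blobs(c,(105,150,60),(125,255,255),lab='blue')
"
```

```text
[444.16328707 346.01379575 116.93803072] [ 0.99999934 -0.00110616]
blue 2290 px [279. 212.] mid [443.5 347.7   8.5] mean [444.  347.6   8.8] ztop 9.7 ext [45. 44.  5.]
```

Call:
carry_out(increments="-0.016 -0.064 0.876 0 0 0 0;0 0 0.876 0 0 0 0;0 0 0.876 0 0 0 0;0 0 0.876 0 0 0 0;0 0 0.876 0 0 0 0;0 0 0 0 0 0 0.3;0 0 0 0 0 0 0.4;0 0 0 0 0 0 1;0 0 0 0 0 0 1;0 0 0 0 0 0 1;0 0 0 0 0 0 1;0 0 0 0 0 0 1;0 0 -0.3 0 0 0 1;0 0 -0.98 0 0 0 1;0 0 -0.98 0 0 0 1;0 0 -0.98 0 0 0 1;0 0 -0.98 0 0 0 1;0 0 -0.98 0 0 0 1;0 0 -0.98 0 0 0 1;0 0 -0.7 0 0 0 1", newtons=45)

```text
clock: 40.95
eef_pos: [443.9, 348.8, 182.5]
ee_rot: [[1.0, -0.0, 0.002], [-0.0, -1.0, 0.003], [0.002, -0.003, -1.0]]
ft_force: [0.2, 0.2, -0.3]
finger_gap: 43.3
grasp_force: 45.9
```

Call:
carry_out(increments="0.298 0.934 0 0 0 0 1;0.298 0.934 0 0 0 0 1;0.298 0.934 0 0 0 0 1;0.298 0.934 0 0 0 0 1;0.298 0.934 0 0 0 0 1;0.298 0.934 0 0 0 0 1;0.298 0.934 0 0 0 0 1;0.298 0.934 0 0 0 0 1;0.298 0.934 0 0 0 0 1;0.298 0.934 0 0 0 0 1;0.298 0.934 0 0 0 0 1;0.298 0.934 0 0 0 0 1;0.298 0.934 0 0 0 0 1;0.298 0.934 0 0 0 0 1;0 0 0 0 0 0 1;0 0 0 0 0 0 1;0 0 0 0 0 0 1")

```text
clock: 42.65
eef_pos: [547.7, 21.9, 180.1]
ee_rot: [[1.0, -0.0, 0.001], [-0.0, -1.0, 0.0], [0.001, -0.0, -1.0]]
ft_force: [0.0, -0.5, -1.4]
finger_gap: 43.2
grasp_force: 45.9
```

```bash
python3 -c "
from h import *
c=cam('wrist'); s=manip.state(); print(s['eef_pos'],s['ee_rot'][:2,0],s['finger_gap'],s['grasp_force'])
save(c,'ring2.png')
blobs(c,(105,150,60),(125,255,255),lab='blue')
"
```

```text
[547.68791672  22.03379596 179.99173135] [9.99999828e-01 1.34210531e-04] 43.50546382781886 45.901476591825485
blue 8316 px [281. 267.] mid [547.3  22.6 178.9] mean [548.1  22.6 179.4] ztop 180.2 ext [46. 43.  5.]
```

Call:
carry_out(increments="0.024 0.064 0 0 0 0 1;0 0 0.9 0 0 0 1;0 0 0.9 0 0 0 1;0 0 0.3 0 0 0 1;0 0 0.3 0 0 0 1;0 0 0.3 0 0 0 1;0 0 0.3 0 0 0 1;0 0 0 0 0 0 1;0 0 0 0 0 0 1")

```text
clock: 43.6
eef_pos: [548.6, 19.8, 104.8]
ee_rot: [[1.0, -0.0, 0.0], [-0.0, -1.0, -0.0], [0.0, 0.0, -1.0]]
ft_force: [0.3, -1.0, 0.0]
finger_gap: 43.2
grasp_force: 45.9
```

Call:
carry_out(increments="0 0 0.3 0 0 0 1;0 0 0.3 0 0 0 1;0 0 0.3 0 0 0 1;0 0 0 0 0 0 1;0 0 0 0 0 0 1")

```text
clock: 44.1
eef_pos: [548.2, 19.7, 81.5]
ee_rot: [[1.0, -0.001, -0.001], [-0.001, -1.0, -0.0], [-0.001, 0.0, -1.0]]
ft_force: [0.6, 0.3, -0.7]
finger_gap: 43.3
grasp_force: 45.9
```

Call:
carry_out(increments="0 0 0 0 0 0 0.4;0 0 0 0 0 0 0.3;0 0 0 0 0 0 0.1;0 0 -0.2 0 0 0 0;0 0 -0.98 0 0 0 0;0 0 -0.98 0 0 0 0;0 0 -0.98 0 0 0 0;0 0 -0.7 0 0 0 0;0 0 0 0 0 0 0;0 0 0 0 0 0 0")

```text
clock: 45.1
eef_pos: [548.4, 19.9, 178.5]
ee_rot: [[1.0, -0.001, 0.001], [-0.001, -1.0, 0.001], [0.001, -0.001, -1.0]]
ft_force: [-0.3, -0.3, -1.0]
finger_gap: 85.4
grasp_force: 0.0
```

```bash
python3 -c "
from h import *
c=cam('wrist'); s=manip.state(); print(s['eef_pos'],s['ee_rot'][:2,0])
save(c,'ring2b.png')
blobs(c,(105,150,60),(125,255,255),lab='blue')
blobs(c,(5,170,80),(14,255,255),lab='orange')
"
```

```text
[548.03657168  19.77723602 177.802427  ] [ 9.99999745e-01 -6.27099035e-04]
blue 2109 px [281. 209.] mid [549.2  20.5  80.6] mean [552.4  20.6  80.8] ztop 81.7 ext [43. 45.  5.]
orange 17 px [ 8. 47.] mid [666.7 234.4  12.2] mean [666.8 234.4  12.1] ztop 12.9 ext [4. 4. 2.]
orange 155 px [ 8. 62.] mid [653.3 227.   26.9] mean [652.6 226.   27.1] ztop 28.0 ext [12. 12.  5.]
orange 17 px [23. 73.] mid [648.  223.4  18.3] mean [647.4 223.7  17.8] ztop 19.7 ext [3. 3. 5.]
orange 855 px [200. 126.] mid [609.8  73.   98. ] mean [609.9  72.7  98.5] ztop 99.4 ext [15. 15.  6.]
```

Call:
carry_out(increments="0.46 -0.92 0 0 0 0 0;0.46 -0.92 0 0 0 0 0;0.46 -0.92 0 0 0 0 0;0.46 -0.92 0 0 0 0 0;0.46 -0.92 0 0 0 0 0;0.46 -0.92 0.33 0 0 0 0;0.46 -0.92 0.33 0 0 0 0;0.46 -0.92 0.33 0 0 0 0;0.46 -0.92 0.33 0 0 0 0;0 0 0.33 0 0 0 0;0 0 0 0 0 0 0;0 0 0 0 0 0 0")

```text
clock: 46.35
eef_pos: [651.5, 226.6, 136.0]
ee_rot: [[1.0, -0.0, -0.001], [-0.0, -1.0, -0.001], [-0.001, 0.001, -1.0]]
ft_force: [-0.9, -0.2, -0.6]
finger_gap: 85.0
grasp_force: 0.0
```

```bash
python3 -c "
from h import *
c=cam('wrist'); s=manip.state(); print(s['eef_pos'],s['ee_rot'][:2,0])
save(c,'spec.png')
blobs(c,(0,0,150),(180,60,255),zr=(4,12),lab='white',amin=100)
blobs(c,(5,80,60),(20,255,230),zr=(22,40),lab='stub')
"
```

```text
[651.81104225 226.44599029 136.77546782] [ 9.9999979e-01 -5.3608255e-04]
white 2418 px [281. 202.] mid [652.9 227.7   6.9] mean [653.1 226.8   7. ] ztop 7.8 ext [49. 49.  5.]
stub 287 px [280. 209.] mid [653.2 227.9  26.1] mean [653.3 227.8  26.8] ztop 27.7 ext [13. 12.  5.]
stub 94 px [485. 266.] mid [611.5  76.5  37.7] mean [613.5  78.4  37.8] ztop 39.5 ext [13. 11.  4.]
stub 18 px [552. 330.] mid [558.5  17.1  36. ] mean [558.2  16.1  36.1] ztop 37.8 ext [5. 9. 5.]
```

View pics/spec.png

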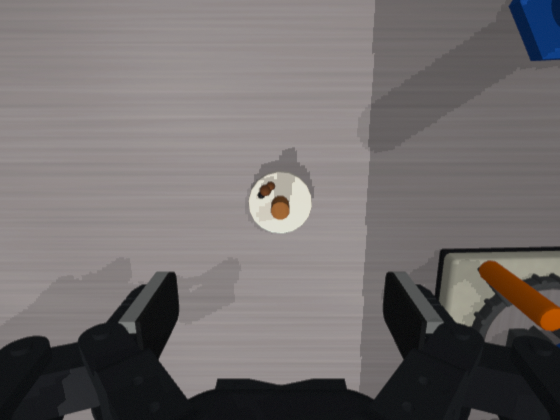

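Call:
carry_out(increments="0.05 -0.054 0.91 0 0 0 0;0 0 0.91 0 0 0 0;0 0 0.91 0 0 0 0;0 0 0.91 0 0 0 0;0 0 0.91 0 0 0 0;0 0 0 0 0 0 0.5;0 0 0 0 0 0 0.7;0 0 0 0 0 0 1;0 0 0 0 0 0 1;0 0 0 0 0 0 1;0 0 0 0 0 0 1;0 0 0 0 0 0 1;0 0 0 0 0 0 1", newtons=45)

```text
clock: 47.7
eef_pos: [653.9, 228.5, 24.5]
ee_rot: [[1.0, -0.0, 0.002], [-0.0, -1.0, 0.001], [0.002, -0.001, -1.0]]
ft_force: [-1.0, -0.1, 5.6]
finger_gap: 11.6
grasp_force: 43.9
```

Call:
carry_out(increments="0 0 -0.3 0 0 0 1;0 0 -0.98 0 0 0 1;0 0 -0.98 0 0 0 1;0 0 -0.98 0 0 0 1;0 0 -0.98 0 0 0 1;0 0 -0.98 0 0 0 1;0 0 -0.98 0 0 0 1;0 0 0 0 0 0 1;0 0 0 0 0 0 1")

```text
clock: 48.6
eef_pos: [653.3, 228.3, 178.5]
ee_rot: [[1.0, -0.001, 0.001], [-0.001, -1.0, 0.001], [0.001, -0.001, -1.0]]
ft_force: [-0.2, 0.6, -1.4]
finger_gap: 11.4
grasp_force: 43.9
```

Call:
carry_out(increments="-0.296 0.967 0 0 0 0 1;-0.296 0.967 0 0 0 0 1;-0.296 0.967 0 0 0 0 1;-0.296 0.967 0 0 0 0 1;-0.296 0.967 0 0 0 0 1;-0.296 0.967 0 0 0 0 1;-0.296 0.967 0 0 0 0 1;-0.296 0.967 0 0 0 0 1;-0.296 0.967 0 0 0 0 1;-0.296 0.967 0 0 0 0 1;-0.296 0.967 0 0 0 0 1;-0.296 0.967 0 0 0 0 1;-0.296 0.967 0 0 0 0 1;-0.296 0.967 0 0 0 0 1;0 0 0 0 0 0 1;0 0 0 0 0 0 1;0 0 0 0 0 0 1")

```text
clock: 50.3
eef_pos: [549.4, -110.3, 177.5]
ee_rot: [[1.0, -0.001, -0.0], [-0.001, -1.0, 0.0], [-0.0, -0.0, -1.0]]
ft_force: [0.2, -0.4, -0.0]
finger_gap: 11.4
grasp_force: 44.0
```

```bash
python3 -c "
from h import *
c=cam('wrist'); s=manip.state(); print(s['eef_pos'],s['ee_rot'][:2,0],s['finger_gap'],s['grasp_force'])
save(c,'spec2.png')
blobs(c,(0,0,120),(180,60,255),zr=(140,175),lab='white',amin=100)
blobs(c,(5,80,60),(20,255,230),zr=(160,200),lab='stub')
blobs(c,(0,0,0),(180,255,70),zr=(12,23),lab='black',amin=300)
"
```

```text
[ 549.53049717 -110.0441393   177.48596901] [ 9.99999995e-01 -9.23140611e-05] 11.600542796760577 43.96475851535797
white 3325 px [283. 244.] mid [ 559.9 -109.6  159.4] mean [ 561.  -111.1  159.8] ztop 160.7 ext [31. 49. 18.]
white 270 px [280. 309.] mid [ 527.7 -109.6  160. ] mean [ 527.4 -109.6  160. ] ztop 160.7 ext [ 9. 12.  3.]
stub 355 px [259. 248.] mid [ 561.9 -100.   165.6] mean [ 561.9 -100.   165.6] ztop 167.3 ext [ 9. 11.  5.]
stub 1136 px [281. 282.] mid [ 548.6 -109.5  179. ] mean [ 549.1 -109.6  179.7] ztop 180.4 ext [14. 12.  5.]
black 2525 px [281. 193.] mid [ 551.2 -109.5   16.4] mean [ 550.9 -109.6   16.4] ztop 17.3 ext [47. 51.  5.]
black 684 px [533. 274.] mid [ 470.4 -344.    17.6] mean [ 472.5 -344.3   17.4] ztop 19.0 ext [95. 23.  6.]
black 1037 px [436. 290.] mid [ 454.6 -257.8   13.2] mean [ 454.8 -257.8   13. ] ztop 13.7 ext [44. 45.  3.]
```

View pics/spec2.png

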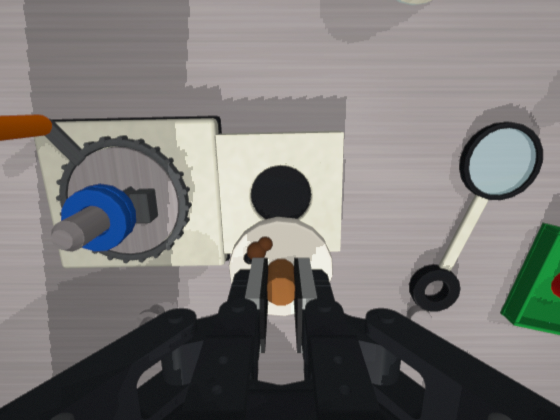

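Call:
carry_out(increments="0 0 0.98 0 0 0 1;0 0 0.98 0 0 0 1;0 0 0.98 0 0 0 1;0 0 0.98 0 0 0 1;0 0 0.9 0 0 0 1;0 0 0.2 0 0 0 1;0 0 0.12 0 0 0 1;0 0 0.1 0 0 0 1;0 0 0.1 0 0 0 1;0 0 0 0 0 0 1;0 0 0 0 0 0 1")

```text
clock: 51.45
eef_pos: [549.8, -110.3, 44.7]
ee_rot: [[1.0, -0.0, 0.001], [-0.0, -1.0, 0.0], [0.001, -0.0, -1.0]]
ft_force: [0.1, 0.5, -0.2]
finger_gap: 11.4
grasp_force: 44.0
```

```bash
python3 -c "
from h import *
c=cam('wrist'); s=manip.state(); print(s['eef_pos'],s['ft_force'])
blobs(c,(0,0,120),(180,60,255),zr=(23,40),lab='white',amin=100)
blobs(c,(5,80,60),(20,255,230),zr=(30,60),lab='stub')
save(c,'spec3.png')
"
```

```text
[ 549.7939147  -110.28086333   44.58555535] [ 0.02133448 -0.07312693 -0.27726506]
white 3120 px [ 76. 286.] mid [543.9 -14.1  33.1] mean [543.1 -14.6  33.1] ztop 33.8 ext [68. 22.  4.]
white 3048 px [284. 245.] mid [ 560.2 -109.6   26.9] mean [ 561.2 -111.3   27. ] ztop 27.8 ext [31. 49.  7.]
white 264 px [281. 309.] mid [ 528.  -109.6   27. ] mean [ 527.7 -109.6   27.1] ztop 27.8 ext [ 9. 12.  3.]
stub 329 px [259. 248.] mid [ 562.5 -100.    33.1] mean [ 562.4 -100.    32.9] ztop 34.6 ext [ 9. 11.  5.]
stub 1091 px [281. 283.] mid [ 549.1 -109.6   46.2] mean [ 549.6 -109.6   46.9] ztop 47.7 ext [14. 11.  5.]
```

Call:
carry_out(increments="0 0 0.09 0 0 0 1;0 0 0 0 0 0 1;0 0 0 0 0 0 0.8;0 0 0 0 0 0 0.7;0 0 0 0 0 0 0.6;0 0 0 0 0 0 0.4;0 0 -0.3 0 0 0 0.2;0 0 -0.98 0 0 0 0;0 0 -0.98 0 0 0 0;0 0 -0.98 0 0 0 0;0 0 -0.98 0 0 0 0;0 0 -0.98 0 0 0 0;0 0 0 0 0 0 0;0 0 0 0 0 0 0")

```text
clock: 52.9
eef_pos: [549.7, -110.2, 172.8]
ee_rot: [[1.0, -0.001, 0.002], [-0.001, -1.0, 0.0], [0.002, -0.0, -1.0]]
ft_force: [-1.3, 0.2, -0.5]
finger_gap: 85.7
grasp_force: 0.0
```

```bash
python3 -c "
from h import *
c=cam('wrist'); s=manip.state(); print(s['eef_pos'],s['joints'].round(2))
P=pts(c); m=(hsv(c)[...,2]>0)&(np.hypot(P[...,0]-549.5,P[...,1]+110)<24)&(P[...,2]<28)&(P[...,2]>20)
q=P[m]; A=np.c_[q[:,:2]-[549.5,-110],np.ones(len(q))]; print('plane',np.linalg.lstsq(A,q[:,2],rcond=None)[0],np.median(q[:,2]))
blobs(c,(5,80,60),(20,255,230),zr=(30,60),lab='stub')
blobs(c,(0,0,0),(180,255,70),zr=(8,20),lab='black',amin=300)
blobs(c,(105,150,60),(125,255,255),lab='blue')
save(c,'spec4.png')
"
```

```text
[ 549.16257939 -110.24369294  171.85094483] [ 0.15  0.23 -0.34 -0.   -1.01  1.42]
plane [-3.81312830e-03  5.43104036e-03  2.40491887e+01] 24.02041169346279
stub 516 px [ 34. 126.] mid [609.8  68.1  56.8] mean [610.4  67.3  56.9] ztop 57.6 ext [15.  7.  6.]
stub 41 px [267. 188.] mid [560.  -98.2  31.3] mean [560.  -98.2  31.1] ztop 32.0 ext [6. 6. 3.]
stub 287 px [281. 204.] mid [ 548.9 -109.5   43.5] mean [ 549.  -109.6   43.8] ztop 44.6 ext [13. 13.  5.]
black 1412 px [507. 161.] mid [ 577.1 -300.3   10.2] mean [ 578.4 -300.8   10.5] ztop 11.6 ext [67. 67.  5.]
black 1087 px [535. 277.] mid [ 468.8 -343.7   17.3] mean [ 470.5 -343.9   17.3] ztop 18.7 ext [95. 23.  5.]
black 870 px [444. 287.] mid [ 457.4 -260.    12.2] mean [ 461.2 -263.2   12.7] ztop 13.7 ext [42. 42.  5.]
blue 2632 px [101. 216.] mid [547.6  18.7  80.5] mean [550.4  15.2  80.9] ztop 81.7 ext [45. 45. 30.]
```

Call:
carry_out(increments="-0.63 0.987 0 0 0 0 0;-0.63 0.987 0 0 0 0 0;-0.63 0.987 0 0 0 0 0;-0.63 0.987 0 0 0 0 0;-0.63 0.987 0 0 0 0 0;-0.63 0.987 0 0 0 0 0;0 0 0.7 0 0 0.0353 0;0 0 0.7 0 0 0.0353 0;0 0 0.6 0 0 0.0353 0;0 0 0 0 0 0 0;0 0 0 0 0 0 0;0 0 0 0 0 0 0")

```text
clock: 54.15
eef_pos: [455.3, -258.4, 122.3]
ee_rot: [[0.946, -0.324, 0.0], [-0.324, -0.946, -0.0], [0.001, 0.0, -1.0]]
ft_force: [0.8, -0.4, 0.0]
finger_gap: 85.1
grasp_force: 0.0
```

```bash
python3 -c "
from h import *
c=cam('wrist'); s=manip.state(); print(s['eef_pos'],s['ee_rot'][:2,0])
blobs(c,(0,0,0),(180,255,70),zr=(8,20),lab='black',amin=300)
blobs(c,(0,0,150),(180,60,255),zr=(4,20),lab='white',amin=100)
P=pts(c)
m=(hsv(c)[...,2]<75)&(P[...,2]>11)&(P[...,2]<16)&(np.hypot(P[...,0]-454.6,P[...,1]+258.3)<40)
from scipy.optimize import least_squares as L
M=cv2.morphologyEx(m.astype(np.uint8),cv2.MORPH_OPEN,np.ones((3,3)))
k,_=cv2.findContours(M,cv2.RETR_EXTERNAL,cv2.CHAIN_APPROX_NONE); k=max(k,key=cv2.contourArea); e=cv2.fitEllipse(k); print(e, ray(c,*e[0],14))
save(c,'mag.png')
"
```

```text
[ 455.40445216 -258.32974112  122.46458476] [ 0.9457594  -0.32486661]
black 1382 px [283.  41.] mid [ 567.9 -300.6   10.7] mean [ 561.9 -296.    10.8] ztop 11.8 ext [52. 66.  6.]
black 1696 px [534. 136.] mid [ 447.9 -437.4   17.3] mean [ 450.6 -438.    17.3] ztop 18.7 ext [90. 25.  5.]
black 746 px [392. 149.] mid [ 470.6 -344.3   17.4] mean [ 472.4 -344.5   17.4] ztop 18.8 ext [94. 22.  5.]
black 2283 px [282. 212.] mid [ 454.6 -258.9   12.7] mean [ 455.  -259.    12.9] ztop 13.8 ext [46. 45.  5.]
black 2178 px [368. 364.] mid [ 304.3 -285.1   16.3] mean [ 309.4 -283.4   16.8] ztop 17.8 ext [54. 55.  5.]
white 4724 px [283.  27.] mid [ 569.8 -300.4    8. ] mean [ 569.7 -298.8    8. ] ztop 8.9 ext [45. 56.  5.]
white 1824 px [283. 126.] mid [ 510.5 -278.5    8.8] mean [ 511.8 -278.8    8.9] ztop 9.9 ext [72. 33.  5.]
white 459 px [283. 257.] mid [ 421.  -247.7   12.1] mean [ 421.1 -247.6   12. ] ztop 12.8 ext [18. 19.  4.]
white 610 px [372. 327.] mid [ 342.2 -295.1   15.9] mean [ 342.3 -295.4   15.9] ztop 16.7 ext [25. 23.  3.]
((282.4320373535156, 212.0576629638672), (58.04975128173828, 60.97947311401367), 87.09326934814453) [ 455.2 -259.1   14. ]
```

View pics/mag.png

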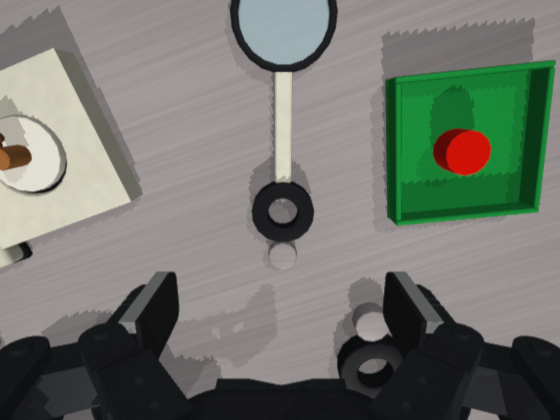

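Call:
carry_out(increments="-0.01 0.033 0.919 0 0 0 0;0 0 0.919 0 0 0 0;0 0 0.919 0 0 0 0;0 0 0.919 0 0 0 0;0 0 0.919 0 0 0 0;0 0 0 0 0 0 0.3;0 0 0 0 0 0 0.4;0 0 0 0 0 0 1;0 0 0 0 0 0 1;0 0 0 0 0 0 1;0 0 0 0 0 0 1;0 0 0 0 0 0 1;0 0 -0.3 0 0 0 1;0 0 -0.6 0 0 0 1;0 0 -0.98 0 0 0 1;0 0 -0.98 0 0 0 1;0 0 -0.98 0 0 0 1;0 0 -0.98 0 0 0 1;0 0 -0.98 0 0 0 1;0 0 -0.98 0 0 0 1", newtons=80)

```text
clock: 56.2
eef_pos: [454.2, -258.9, 178.8]
ee_rot: [[0.945, -0.327, 0.002], [-0.327, -0.945, -0.0], [0.001, -0.0, -1.0]]
ft_force: [0.3, 0.3, -2.1]
finger_gap: 42.8
grasp_force: 81.5
```

```bash
python3 -c "
from h import *
s=manip.state(); print(s['eef_pos'],s['ft_force'],s['torque'],s['finger_gap'],s['grasp_force'])
"
```

```text
[ 454.17826927 -258.87659934  178.81687057] [ 0.32223574  0.29598019 -2.07279152] [-0.01475484 -0.0825228  -0.00848104] 42.83793012895441 81.47297322750092
```

Call:
carry_out(increments="0 0 0 0 0 0.0433 1;0 0 0 0 0 0.0433 1;0 0 0 0 0 0.0433 1;0 0 0 0 0 0.0433 1;0 0 0 0 0 0.0433 1;0 0 0 0 0 0.0433 1;0 0 0 0 0 0.0433 1;0 0 0 0 0 0.0433 1;0 0 0 0 0 0.0433 1;0 0 0 0 0 0 1")

```text
clock: 57.2
eef_pos: [454.3, -258.9, 177.6]
ee_rot: [[0.011, -1.0, 0.001], [-1.0, -0.011, -0.0], [0.0, -0.001, -1.0]]
ft_force: [-0.3, 0.3, -1.8]
finger_gap: 42.7
grasp_force: 81.5
```

Call:
carry_out(increments="-0.927 -0.323 0 0 0 0 1;-0.927 -0.323 0 0 0 0 1;-0.927 -0.323 0 0 0 0 1;-0.927 -0.323 0 0 0 0 1;-0.927 -0.323 0 0 0 0 1;-0.927 -0.323 0 0 0 0 1;-0.927 -0.323 0 0 0 0 1;-0.927 -0.323 0 0 0 0 1;-0.927 -0.323 0 0 0 0 1;-0.927 -0.323 0 0 0 0 1;-0.927 -0.323 0 0 0 0 1;-0.927 -0.323 0 0 0 0 1;0 0 0 0 0 0 1;0 0 0 0 0 0 1;0 0 0 0 0 0 1")

```text
clock: 58.7
eef_pos: [547.2, 20.0, 176.7]
ee_rot: [[0.015, -1.0, 0.0], [-1.0, -0.015, 0.0], [-0.0, -0.0, -1.0]]
ft_force: [-0.9, -0.8, -1.9]
finger_gap: 42.6
grasp_force: 81.5
```

```bash
cat > m.py <<'E'
from h import *
c=cam('wrist'); s=manip.state(); print(s['eef_pos'],s['ee_rot'][:2,0],'yaw',np.arctan2(s['ee_rot'][1,0],s['ee_rot'][0,0]),s['finger_gap'],s['grasp_force'],s['ft_force'])
P=pts(c); z=s['eef_pos'][2]; h=hsv(c)
zr=(z-15,z+12)
blobs(c,(0,0,0),(180,255,70),zr=zr,lab='black',amin=300)
blobs(c,(0,0,130),(180,60,255),zr=zr,lab='white',amin=100)
m=(P[...,2]>zr[0])&(P[...,2]<zr[1])&(h[...,2]<75)&(np.hypot(*(P[...,:2]-s['eef_pos'][:2]).transpose(2,0,1))>80)
k,_=cv2.findContours(m.astype(np.uint8),cv2.RETR_EXTERNAL,cv2.CHAIN_APPROX_NONE)
if k:
    k=max(k,key=cv2.contourArea); e=cv2.fitEllipse(k); print('lens',e,ray(c,*e[0],z+3))
save(c,'m%d.png'%(s['clock']*100))
E
python3 m.py
```

```text
[547.25053065  19.74602544 176.68781823] [ 0.01413532 -0.99990009] yaw -1.5566605335319093 42.482607734710186 81.49489760398865 [-0.16202405 -0.08941553 -1.51677986]
black 2490 px [281.  24.] mid [548.4 -80.7 177.2] mean [548.3 -80.  177.5] ztop 178.5 ext [53. 13.  6.]
black 7891 px [281. 287.] mid [547.3  20.9 182. ] mean [547.2  19.9 180.5] ztop 181.3 ext [46. 47. 11.]
white 2250 px [282.  11.] mid [548.4 -83.9 175. ] mean [548.3 -84.5 174.8] ztop 175.7 ext [40.  9.  6.]
white 6110 px [281. 137.] mid [547.9 -38.1 175.8] mean [547.9 -40.7 175.9] ztop 176.8 ext [13. 75.  6.]
lens ((281.7832946777344, -7.598978042602539), (92.95659637451172, 140.3936767578125), 89.42509460449219) [548.4 -88.6 179.7]
```

Call:
carry_out(increments="-0.024 -0.028 0 0 0 0 1;0 0 0.9 0 0 0 1;0 0 0.9 0 0 0 1;0 0 0.3 0 0 0 1;0 0 0.3 0 0 0 1;0 0 0.3 0 0 0 1;0 0 0 0 0 0 1;0 0 0 0 0 0 1")

```text
clock: 59.55
eef_pos: [547.7, 20.2, 108.7]
ee_rot: [[0.013, -1.0, -0.001], [-1.0, -0.013, -0.001], [0.001, 0.002, -1.0]]
ft_force: [-0.9, -5.1, -6.1]
finger_gap: 42.5
grasp_force: 81.7
```

Call:
carry_out(increments="0 0 0.25 0 0 0 1;0 0 0.25 0 0 0 1;0 0 0.15 0 0 0 1;0 0 0 0 0 0 1;0 0 0 0 0 0 1")

```text
clock: 60.05
eef_pos: [547.8, 20.0, 92.9]
ee_rot: [[0.013, -1.0, -0.001], [-1.0, -0.013, -0.001], [0.001, 0.001, -1.0]]
ft_force: [-0.8, -7.4, -2.9]
finger_gap: 42.4
grasp_force: 82.0
```

```bash
python3 m.py
```

```text
[547.77710759  20.01618662  92.90726828] [ 0.01308052 -0.99991387] yaw -1.5577154290391388 43.100038203012275 81.97034239768982 [-0.90559502 -7.4062485  -2.69826789]
black 2489 px [281.  23.] mid [548.7 -80.6  94.4] mean [548.7 -79.9  94.6] ztop 95.6 ext [51. 13.  5.]
black 6267 px [280. 280.] mid [547.8  20.9  98.5] mean [547.9  16.9  96.8] ztop 97.5 ext [46. 47. 11.]
white 2143 px [282.  10.] mid [548.6 -83.7  92. ] mean [548.7 -84.3  91.9] ztop 92.8 ext [40.  9.  6.]
white 6148 px [281. 137.] mid [548.3 -38.   92.5] mean [548.3 -40.7  92.6] ztop 93.5 ext [12. 74.  5.]
lens ((281.56097412109375, -4.704294204711914), (85.97122192382812, 137.07540893554688), 89.91474151611328) [548.8 -87.7  95.9]
```

Call:
carry_out(increments="0.028 0 0 0 0 0 1;0 0 0.04 0 0 0.001 1;0 0 0 0 0 0 1;0 0 0 0 0 0 1")

```text
clock: 60.5
eef_pos: [548.0, 19.8, 92.1]
ee_rot: [[0.01, -1.0, -0.001], [-1.0, -0.01, -0.001], [0.001, 0.001, -1.0]]
ft_force: [-2.8, -5.7, -0.3]
finger_gap: 43.0
grasp_force: 82.3
```

Call:
carry_out(increments="0 0 0 0 0 0 0.49;0 0 0 0 0 0 0.46;0 0 0 0 0 0 0.42;0 0 0 0 0 0 0.36;0 0 0 0 0 0 0.2;0 0 0 0 0 0 0;0 0 0 0 0 0 0;0 0 -0.5 0 0 0 0;0 0 -0.98 0 0 0 0;0 0 -0.98 0 0 0 0;0 0 -0.98 0 0 0 0;0 0 -0.98 0 0 0 0;0 0 -0.98 0 0 0 0;0 0 0 0 0 0 0;0 0 0 0 0 0 0")

```text
clock: 62.0
eef_pos: [548.5, 20.4, 227.9]
ee_rot: [[0.01, -1.0, 0.002], [-1.0, -0.01, 0.001], [-0.001, -0.002, -1.0]]
ft_force: [0.0, 0.1, -1.3]
finger_gap: 85.4
grasp_force: 0.0
```

```bash
cat > f.py <<'E'
from h import *
c=cam('wrist'); s=manip.state(); print(s['eef_pos'],s['ee_rot'][:2,0])
P=pts(c); h=hsv(c)
blobs(c,(0,0,0),(180,255,70),zr=(80,100),lab='black',amin=200)
blobs(c,(0,0,130),(180,60,255),zr=(80,100),lab='white',amin=100)
blobs(c,(5,170,80),(14,255,255),lab='orange')
blobs(c,(105,150,60),(125,255,255),lab='blue')
blobs(c,(0,170,60),(4,255,255),lab='red')
save(c,'f%d.png'%(s['clock']*100))
E
python3 f.py
```

```text
[548.03881998  20.30517312 226.95675206] [ 0.01009931 -0.9999489 ]
black 1175 px [285.  42.] mid [546.5 -98.6  92.6] mean [546.4 -95.3  92.8] ztop 93.7 ext [66. 46.  5.]
black 1860 px [282. 200.] mid [547.6  20.5  94.7] mean [547.8  19.1  94.9] ztop 95.8 ext [45. 45.  6.]
white 4599 px [285.  29.] mid [ 546.6 -102.2   90. ] mean [ 546.5 -103.8   90. ] ztop 90.9 ext [57. 43.  7.]
white 1563 px [283. 122.] mid [547.1 -38.8  90.7] mean [547.2 -40.6  90.8] ztop 91.8 ext [12. 74.  5.]
orange 679 px [212. 252.] mid [609.   72.3  97.8] mean [609.   71.7  98.4] ztop 99.1 ext [14. 15.  6.]
blue 2910 px [ 53. 182.] mid [781.9  28.6  26.6] mean [779.8  24.   17.6] ztop 16.1 ext [68. 77. 39.]
blue 48 px [269. 174.] mid [558.5   1.6  83.2] mean [558.2   1.1  83.6] ztop 84.3 ext [9. 4. 5.]
blue 87 px [299. 178.] mid [533.2   7.   86.8] mean [532.8   5.   84.3] ztop 85.0 ext [15. 16. 13.]
```

Call:
carry_out(increments="0.848 0 0 0 0 -0.0011 0;0.848 0 0 0 0 0 0;0.848 0 0 0 0 0 0;0.848 0 0 0 0 0 0;0 0 0.98 0 0 0 0;0 0 0.98 0 0 0 0;0 0 0.98 0 0 0 0;0 0 0.98 0 0 0 0.3;0 0 0.98 0 0 0 0.5;0 0 0.52 0 0 0 0.6;0 0 0 0 0 0 0.7;0 0 0 0 0 0 0.74", newtons=20)

```text
clock: 63.25
eef_pos: [549.6, -64.6, 91.5]
ee_rot: [[0.014, -1.0, -0.0], [-1.0, -0.014, -0.0], [0.0, 0.0, -1.0]]
ft_force: [0.6, -0.4, 0.4]
finger_gap: 22.0
grasp_force: 0.0
```

Call:
carry_out(increments="0 0 0 0 0 0 0.77;0 0 0 0 0 0 0.79;0 0 0 0 0 0 0.81;0 0 0 0 0 0 0.83;0 0 0 0 0 0 0.85;0 0 0 0 0 0 0.87;0 0 0 0 0 0 0.89;0 0 0 0 0 0 0.9;0 0 0 0 0 0 0.9", newtons=20)

```text
clock: 64.15
eef_pos: [549.4, -64.5, 91.2]
ee_rot: [[0.014, -1.0, -0.0], [-1.0, -0.014, -0.0], [0.0, 0.0, -1.0]]
ft_force: [0.0, -0.5, 0.4]
finger_gap: 11.7
grasp_force: 21.6
```

```bash
python3 f.py; python3 -c "
from h import *
s=manip.state();print(s['finger_gap'],s['grasp_force'],s['ft_force'])"
```

```text
[549.36714391 -64.56160104  91.16678598] [ 0.01371969 -0.99990588]
black 6326 px [280. 178.] mid [ 550.1 -108.1   92.1] mean [ 550.1 -110.    92.3] ztop 93.2 ext [67. 85. 11.]
white 16346 px [280. 177.] mid [ 550.1 -109.4   89.5] mean [ 550.1 -110.3   89.5] ztop 90.3 ext [57. 58.  5.]
white 2959 px [281. 322.] mid [548.8 -44.2  90.7] mean [548.9 -45.3  90.7] ztop 91.5 ext [12. 63.  4.]
blue 101 px [  2. 352.] mid [756.2  40.6   5.3] mean [756.2  41.7   4.8] ztop 6.7 ext [ 3. 15.  5.]
blue 154 px [263. 373.] mid [557.7 -36.  112.9] mean [557.2  -3.9  77.5] ztop 74.2 ext [ 7. 77. 86.]
blue 147 px [299. 372.] mid [540.5 -36.8 113.7] mean [539.5  -4.   77.3] ztop 75.0 ext [ 9. 75. 84.]
11.56904907574978 21.632991135120392 [-1.09428822 -0.72392685  0.94394623]
```

Call:
carry_out(increments="0 0.016 0 0 0 0 0.9;0 0 0 0 0 0 0.9;0 0 0 0 0 0 0.84;0 0 0 0 0 0 0.8;0 0 0 0 0 0 0.7;0 0 0 0 0 0 0.5;0 0 0 0 0 0 0.3;0 0 -0.5 0 0 0 0.3;0 0 -0.98 0 0 0 0;0 0 -0.98 0 0 0 0;0 0 -0.98 0 0 0 0;0 0 -0.98 0 0 0 0;0 0 -0.98 0 0 0 0;0 0 0 0 0 0 0;0 0 0 0 0 0 0")

```text
clock: 65.7
eef_pos: [549.2, -64.4, 227.4]
ee_rot: [[0.014, -1.0, 0.002], [-1.0, -0.014, 0.001], [-0.001, -0.002, -1.0]]
ft_force: [0.0, 0.2, -0.2]
finger_gap: 85.5
grasp_force: 0.0
```

```bash
python3 f.py; ls -t pics | head -1
```

```text
[548.67445251 -64.48447402 226.44083852] [ 0.01352597 -0.99990846]
black 1404 px [281. 143.] mid [ 549.8 -109.1   92.8] mean [ 549.7 -109.9   92.8] ztop 93.7 ext [66. 65.  5.]
black 1468 px [281. 292.] mid [547.8  20.1  94.4] mean [547.9  16.6  94.8] ztop 95.8 ext [45. 48.  8.]
white 4443 px [281. 144.] mid [ 549.9 -109.    89.9] mean [ 549.8 -109.6   89.9] ztop 90.8 ext [57. 57.  5.]
white 1201 px [281. 229.] mid [548.8 -38.6  90.6] mean [548.7 -40.3  90.8] ztop 91.7 ext [12. 73.  5.]
orange 754 px [216. 332.] mid [609.2  72.1  97.6] mean [609.2  71.1  98.4] ztop 98.9 ext [14. 15.  5.]
blue 2482 px [ 65. 255.] mid [788.3  26.9  17.7] mean [781.6  19.8  18.5] ztop 16.6 ext [53. 68. 38.]
blue 125 px [267. 269.] mid [561.3   4.7  80.8] mean [560.8   3.2  80. ] ztop 80.7 ext [13. 12.  8.]
blue 175 px [297. 271.] mid [533.4   7.1  80.9] mean [532.9   4.5  80.6] ztop 81.5 ext [16. 20.  8.]
f6575.png
```

```bash
python3 -c "
from h import *
c=cam('scene'); save(c,'scF.png',(130,90,400,340),2.4)
blobs(c,(0,170,60),(4,255,255),lab='red')
c=cam('top')
blobs(c,(0,170,60),(4,255,255),lab='red')
"
```

```text
red 77 px [210. 144.] mid [ 458.3 -384.    27.8] mean [ 458.3 -383.7   27.1] ztop 28.3 ext [24. 26.  7.]
red 78 px [392. 247.] mid [ 457.6 -387.4   27.6] mean [ 457.4 -387.9   27. ] ztop 28.8 ext [27. 27.  6.]
```

View pics/scF.png

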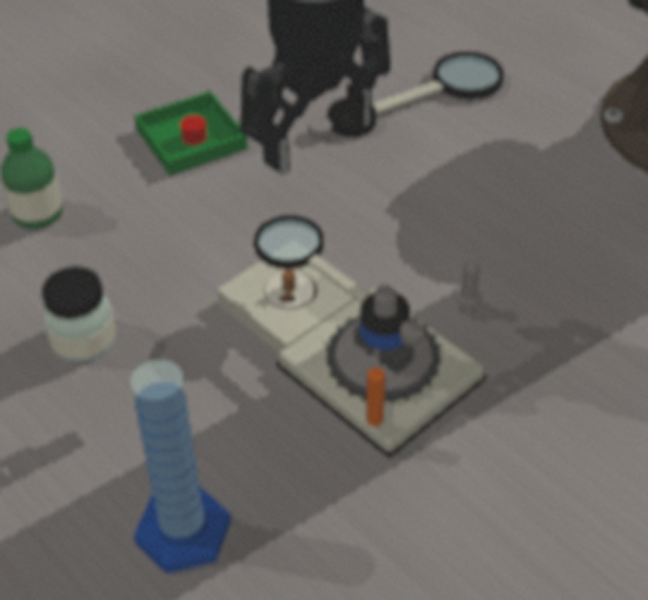

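View pics/f6575.png

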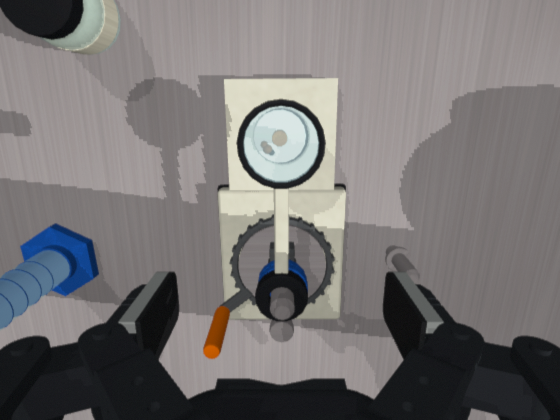

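The magnifier sits on the rings with its lens (281,143 in the wrist view) over the specimen in the recess. The cap is in the tray and all three bystanders are standing. I am handing in.

```bash
python3 -c "
from workcell import manip
print(manip.sign_off())"
```

```text
the job is handed in; nothing more can be done
None
```

The job is handed in and, by the final camera measurements, everything is in place, but the clamp lever may not count as firm: I drove it to about 1.48 rad and it eased back to about 1.29 both times I released it, short of the 1.4–1.48 given for firm.

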